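Grade grinding balls with a slotted sieve

ROBOT

A 7-joint arm with a two-finger parallel gripper is mounted at the origin on the work surface; the furniture and walls round the work are solid. World frame = base frame: x ahead of the robot, y to its left, z up, the work surface at z = 0. Lengths are in m, angles in rad, forces in N, time in s.
With the tool pointing down it reaches from about 0.425 to 0.925 m from the base axis. Payload 6.8 kg.
Tool frame: the origin (TCP) lies midway between the tips of the shut fingers; the grasp point (between the pads) lies 19 mm behind it; z points along the fingers, x is the direction in which the jaws open and shut, and the axes are right-handed (so a half turn about z gives the same grasp; the last joint's range is limited). The gripper opens to 85 mm and grips with 20 to 120 N. Pads are 22 mm wide; open, the fingers measure 114 mm over their backs; the gripper's body (76 mm by 85 mm) begins 54 mm behind the grasp point. The pads swing forward as they close: fully open they stand 13 mm farther back than shut.
Start: joints at [-1.331, 0.477, 0.022, 1.555, -0.011, 1.109, -0.083], TCP at [0.23, 0.635, 0.206] pointing down, gripper open.
Joint ranges: [-2.96, 2.96], [-0.34, 2.1], [-1.41, 1.46], [0.24, 2.44], [-1.37, 4.51], [0.17, 1.92], [-2.96, 2.96]. Speed limits (rad/s): [2.39, 2.39, 3.14, 3.14, 3.14, 3.14, 3.14].

INTERFACE

Orientations are given as a unit quaternion [w, x, y, z].
In Python, from station import bot gives the robot as it stands.
- The arm moves only by the tool step_arm, never from a script. Its argument "increments" is a list of rows, each a list of 7 numbers: the shift along the tool's x, y, z in cm, then the turn, a rotation vector about the tool's x, y, z in degrees, then the closure, from 0 (fully open) to 1 (shut). A call has 1 to 20 rows; each row shifts and turns the commanded pose from where the row before left it, along the tool's axes as they then stand; what a row does not reach is not made up. A row lasts 1/10 s, in which the tool goes at most 50 mm and 8.59 degrees, less where a joint would pass 70% of its speed; a pose out of reach is approached as far as the arm can. A call is refused whole if a number of a shift passes 5 or a number of a turn 8.59, either way. A call with a gripper value outside its range is refused whole. The fingers move at their own pace and stop on an object; "squeeze" is the grip in N (left out, the last holds). Time passes only in rows, so rows that do not move let the fingers close. It gives the time, the measured TCP pose, the force and the opening at its end, in the units of the state.
- bot.get_obs(): the state, without advancing time (a new reading comes with each control period).
- bot.read_camera(name): name is "side" or "top" or "wrist"; returns a dict with "pixels" (480x640x3 uint8, red, green, blue), "vertical_fov" (degrees; the focal length in pixels is half the picture's height over the tangent of half this angle, whatever the lens; pixels are square), "cx", "cy" (the principal point, pixels), "camera_from_world" (4x4, takes a point from world to camera coordinates). Camera axes: x right, y down, z forward; pixel columns grow to the right and rows downward; lengths in m; the calibration is good to about 2 mm. A picture is of the moment at which its call begins. There is no depth.
- bot.hand_in(): hands the job in, once; it reports no verdict.
Trained networks look in a picture, given as the dict that the camera call returned (one of the last four; its "shot" number tells which), for a name from the list of things; names that differ only in an ending like _2 or _b are one class to them, and where a whole thing is asked for, a point or a joint stands for the part that bears it (a point fixed in the world has none). Each returns a list of dicts, best first, with "score" (0 to 1); they miss things now and then, are a little off and sometimes report something else, mostly with a low value. They report only what shows in the picture. A call takes as long as a camera call.
- bot.find_in(picture, query): "point" ([column, row] in pixels, amid what is visible of it).
- bot.cut_out(picture, query): "pixels" (480x640 bool, what is visible of it) and "point" ([column, row] in pixels, amid what is visible of it).
- bot.pinpoint(picture, query): "point" ([column, row] in pixels: a listed point, or the origin of a listed thing).
The state is a dict: "t": time; "q": joint angles; "joint_vel": joint speeds; "joint_torque": joint torques, N m; "eef_pos": TCP position; "tool_rot": TCP orientation; "contact_force": force on the tool from outside, world axes, zero at the start; "torque": the same for the moment, N m; "gripper_width": opening from 0.0 (shut) to 1.0 (fully open).
Only numpy, scipy, OpenCV 4.12 (cv2) and the standard library are available. Lean on these libraries where they do the work, as an engineer would, in place of code of your own. Each camera call takes 0.05 s, during which the arm holds its last target.

TASK

Grade the grinding balls: bring the loaded sieve to the grading stand without losing a ball, lay its two pivot pins in the stand's V blocks with the lip over the short front bay and the rear resting level, and let go (its arched bail is for carrying, the bar behind its rear wall for tilting). Then take it again and raise its rear gradually, pins staying in the V blocks, so that all the small balls drop through the slots into the pan while every large ball stays in the sieve, and only then tip it steeply so that all the large balls go over the lip into the front bay. Finally lay the empty sieve back level on the stand with its pins in the V blocks and let go, leaving the red-capped and blue-capped bottles and the roll of tape where they stand.

Things in the scene. Friction and masses are not known exactly. Their poses are not given: they have to be found in the camera images.
- sieve: Loose slotted sieve: open steel tray 158 mm long, 104 wide, 46 high, 0.3 to 0.45 kg, plus 0.24 kg of balls. Origin: middle of its underside; x along it to the discharge lip, y to its left, z up. Grate of round rods along x, 23 mm clear between them, rising 6 degrees to the lip, its rear part blanked off below: the balls stay at the rear while the tray is within 4 degrees of level
- sieve_bail (a point): Middle of the sieve's carrying bail, a rigid arch across the tray near its loaded balance point: round bar along y, 11 mm thick (black sleeve 56 mm long), 25 mm behind and 95 mm above the sieve's origin; axes of the sieve. The balls below reach 48 mm above the underside. The tray hangs about level from it
- sieve_end_bar (a point): Middle of the bar behind the sieve's rear wall: round bar along y, 11 mm thick (black sleeve 56 mm long), 122 mm behind and 42 mm above the sieve's origin, with 40 mm free between it and the wall; axes of the sieve. The bar turns in the fingers as the sieve tilts, so the gripper can stay upright
- sieve_pivot (a point): Middle of the line (along y) through the sieve's two pivot pins, 10 mm thick, sticking 22 mm out of the side walls at the lip end: 78 mm ahead of and 16 mm above the origin, 200 mm ahead of the end bar; axes of the sieve. Lip down by 15 to 40 degrees the balls roll to the lip, slowly at first, the small ones dropping through; the lip holds the large ones to about 60 degrees, and by 85 they are over it
- cradle (a point): Grading stand: fixed grey open box, 239 mm long, 126 wide, 46 high. This point is where the middle of the pin line lies once seated, midway between the two upright steel V blocks on the side walls, 62 mm above the worktop. The Vs are 45 mm wide at their tops (78 mm above the worktop), 120 mm apart. x points from pan to bay and is the seated sieve's x; z up
- pan_mid (a point): Middle of the floor of the stand's pan, the long compartment behind the V blocks (148 x 118 mm, walls 46 mm high). A seated sieve covers it, its rear resting level on the pan's rear wall and its end bar overhanging, 200 mm behind and 26 mm above the cradle point
- bay_mid (a point): Middle of the floor of the stand's bay, the short compartment ahead of the V blocks (82 x 118 mm, walls 46 mm high); a divider 42 mm high below the V blocks parts it from the pan
- large_1_center (a point): Large white ceramic grinding ball, 32 mm in diameter; this point is its centre; 62 g
- large_2_center (a point): Large white ceramic grinding ball, 32 mm in diameter; this point is its centre; 62 g
- large_3_center (a point): Large white ceramic grinding ball, 32 mm in diameter; this point is its centre; 62 g
- small_1_center (a point): Small white ceramic grinding ball, 19 mm in diameter; this point is its centre; 13 g
- small_2_center (a point): Small white ceramic grinding ball, 19 mm in diameter; this point is its centre; 13 g
- small_3_center (a point): Small white ceramic grinding ball, 19 mm in diameter; this point is its centre; 13 g
- small_4_center (a point): Small white ceramic grinding ball, 19 mm in diameter; this point is its centre; 13 g
- red_cap_bottle: bystander: white bottle with a red cap, 56 mm wide, 115 mm high; origin at the middle of its underside
- blue_cap_bottle: bystander: white bottle with a blue cap, 51 mm wide, 96 mm high; origin at the middle of its underside
- tape_roll: bystander: roll of tape lying flat, 68 mm wide, 19 mm high; origin at the middle of its underside

How it is judged:
By the outcome, as a careful person would: the job done as asked, in the order asked, and still so for the second after the job is handed in, with the robot touching nothing.
It also fails if it takes over 67 s, if anything falls off the work surface, if the arm or the gripper's body presses on something with over 40 N, if the wrist force passes 120 N, or if a joint passes its speed limit or range.

## Working session

There is one attempt and no reset: what is moved stays moved. The work goes in short steps, Python scripts to look and compute and a tool call to move; the robot and the scene stay as the last step left them, time stands still between calls to the robot, and variables do not carry over. Pictures are saved under pics/ and viewed, and the job is handed in when it is done.

Besides the shell and the picture viewer there is one more tool, called after "Emit:" by a JSON object that holds its "method" and its "body", one argument or row to a line. step_arm: Moves the arm, as the interface text tells. Its arguments: {"type":"object","properties":{"increments":{"type":"array"},"squeeze":{"type":"number"}},"required":["increments"]}

```bash
ls; mkdir -p pics; cat > h.py <<'E'
import numpy as np, cv2
from station import bot
def shot(cam,name=None):
    p=bot.read_camera(cam)
    if name: cv2.imwrite(f'pics/{name}.png',p['pixels'][:,:,::-1])
    return p
def ray(p,uv):
    f=240/np.tan(np.radians(p['vertical_fov'])/2)
    T=np.array(p['camera_from_world']);R=T[:3,:3];t=T[:3,3]
    d=R.T@np.array([(uv[0]-p['cx'])/f,(uv[1]-p['cy'])/f,1.]);return -R.T@t,d/np.linalg.norm(d)
def tri(rs):
    A=np.zeros((3,3));b=np.zeros(3)
    for o,d in rs:
        M=np.eye(3)-np.outer(d,d);A+=M;b+=M@o
    x=np.linalg.solve(A,b);return x,[np.linalg.norm((np.eye(3)-np.outer(d,d))@(x-o)) for o,d in rs]
def atz(r,z):
    o,d=r;return o+d*(z-o[2])/d[2]
def proj(p,X):
    f=240/np.tan(np.radians(p['vertical_fov'])/2)
    T=np.array(p['camera_from_world']);c=T[:3,:3]@np.array(X)+T[:3,3]
    return np.array([p['cx']+f*c[0]/c[2],p['cy']+f*c[1]/c[2]])
E
python3 - <<'E'
from h import *
print(bot.get_obs())
P={c:shot(c,'a_'+c) for c in('side','top','wrist')}
for c,p in P.items(): print(c,p['vertical_fov'],p['cx'],p['cy'],ray(p,(p['cx'],p['cy'])))
for n in ['sieve','sieve_bail','sieve_end_bar','sieve_pivot','cradle','pan_mid','bay_mid','red_cap_bottle','blue_cap_bottle','tape_roll']:
    r={}
    for c,p in P.items():
        L=bot.pinpoint(p,n)[:2]; print(n,c,[(np.round(l['point'],1).tolist(),round(l['score'],2)) for l in L])
        if L: r[c]=ray(p,L[0]['point'])
    if len(r)>1:
        x,e=tri(list(r.values()));print('   ',x.round(4),np.round(e,4))
    if 'side' in r and 'top' in r: 
        x,e=tri([r['side'],r['top']]);print('  ST ',x.round(4),np.round(e,4))
E
```

```text
pics
{'t': 0.0, 'q': array([-1.33111132,  0.47780851,  0.02233132,  1.55648356, -0.01146863,
        1.10934018, -0.08311386]), 'joint_vel': array([-0.00124704, -0.00033954,  0.00015941,  0.00095202, -0.00059912,
       -0.00032696, -0.00195244]), 'joint_torque': array([ 1.16144010e-04, -5.96462059e+01,  1.60752151e+00, -2.81177258e+01,
        1.23855638e-02,  9.72627924e-03, -2.04780619e-06]), 'eef_pos': array([0.22984669, 0.63394804, 0.20520645]), 'tool_rot': array([ 6.15136132e-04,  8.18775884e-01,  5.74112478e-01, -7.31454727e-04]), 'contact_force': array([-0.02680245, -0.28741507,  0.65376822]), 'torque': array([-0.0175073 ,  0.05560773, -0.03293163]), 'gripper_width': 0.9969348400530921}
side 54.14944514430607 314.4231334990869 239.0972139990542 (array([ 0.56829162, -0.80778905,  0.61146438]), array([-0.02874752,  0.84182995, -0.53897673]))
top 49.50477883140774 327.56303676350836 230.86048418325447 (array([ 0.35207542, -0.00937523,  1.27909622]), array([ 0.1521734 ,  0.0097498 , -0.98830572]))
wrist 65.25074244508849 319.4688006046412 235.92789808277124 (array([0.15725583, 0.
[... 1291 characters left out ...]
y_mid wrist []
red_cap_bottle side [([331.1, 269.3], 0.7)]
red_cap_bottle top [([320.6, 225.2], 0.6), ([404.6, 233.5], 0.4)]
red_cap_bottle wrist []
    [0.5694 0.0209 0.001 ] [0.0058 0.0058]
  ST  [0.5694 0.0209 0.001 ] [0.0058 0.0058]
blue_cap_bottle side [([272.1, 271.5], 0.75), ([297.5, 210.4], 0.72)]
blue_cap_bottle top [([324.3, 271.6], 0.87), ([397.4, 222.5], 0.32)]
blue_cap_bottle wrist []
    [0.4472 0.0136 0.0021] [0.0007 0.0007]
  ST  [0.4472 0.0136 0.0021] [0.0007 0.0007]
tape_roll side [([263.6, 249.7], 0.52)]
tape_roll top [([407.3, 230.0], 0.66), ([287.2, 285.3], 0.58)]
tape_roll wrist []
    [ 0.4902 -0.1728  0.1919] [0.027 0.027]
  ST  [ 0.4902 -0.1728  0.1919] [0.027 0.027]
```

View pics/a_side.png

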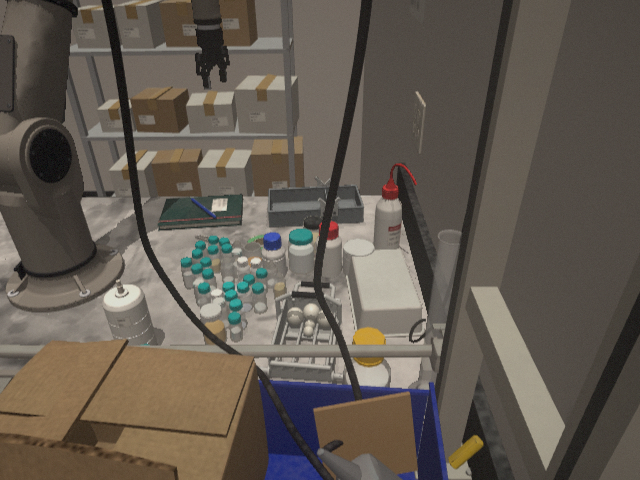

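View pics/a_top.png

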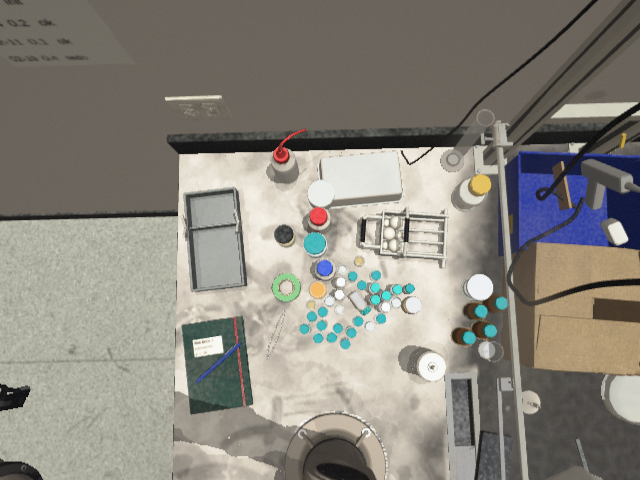

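View pics/a_wrist.png

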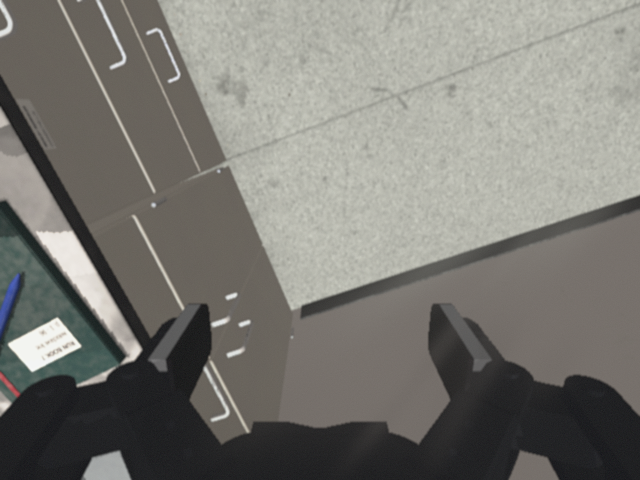

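```bash
python3 - <<'E'
import cv2
t=cv2.imread('pics/a_top.png');s=cv2.imread('pics/a_side.png')
a=cv2.resize(t[170:310,170:280],None,fx=4,fy=4,interpolation=3);b=cv2.resize(t[190:280,350:460],None,fx=4,fy=4,interpolation=3)
cv2.imwrite('pics/b1.png',a);cv2.imwrite('pics/b2.png',b)
cv2.imwrite('pics/b3.png',cv2.resize(s[260:390,250:370],None,fx=4,fy=4,interpolation=3))
E
```

```text
(no output)
```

View pics/b1.png

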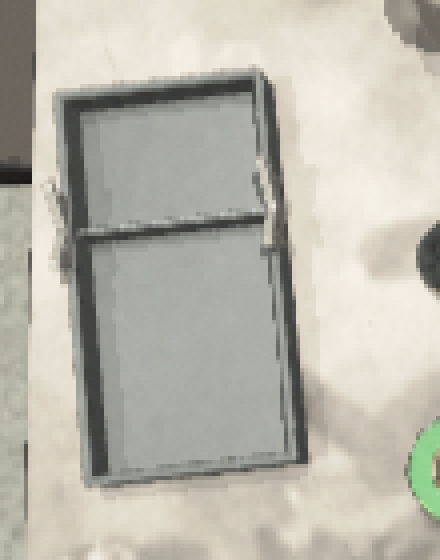

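View pics/b2.png

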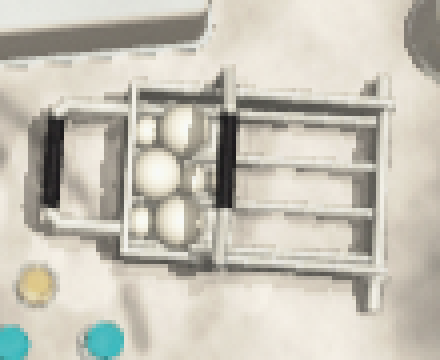

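View pics/b3.png

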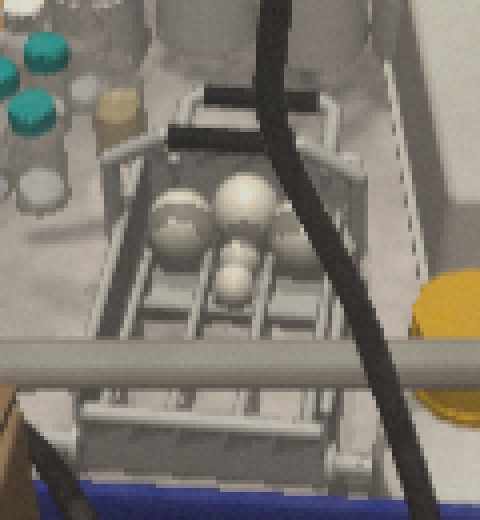

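```bash
python3 - <<'E'
from h import *
t=shot('top');s=shot('side')
z=lambda u,v,ox,oy:(u/4+ox-.4,v/4+oy-.4)
E=atz(ray(t,z(53,162,350,190)),.042);B=atz(ray(t,z(227,160,350,190)),.095)
print('end',E,'bail',B, 'ang',np.degrees(np.arctan2(*(B-E)[[1,0]])),np.linalg.norm((B-E)[:2]))
pins=[atz(ray(t,z(384,80,350,190)),.016),atz(ray(t,z(372,308,350,190)),.016)];print('pins',pins)
print('end tri',tri([ray(t,z(53,162,350,190)),ray(s,z(262,99,250,260))]))
print('bail tri',tri([ray(t,z(227,160,350,190)),ray(s,z(243,138,250,260))]))
C=[atz(ray(t,z(u,v,170,170)),.046) for u,v in((60,95),(262,72),(88,485),(305,460))]
for c in C:print(c)
f=(C[0]+C[1])/2;r=(C[2]+C[3])/2;print('mid',(f+r)/2,'len',np.linalg.norm(f-r),'ang',np.degrees(np.arctan2(*(f-r)[[1,0]])))
ax=(f-r)/np.linalg.norm(f-r)
print('divider',atz(ray(t,z((75+268)/2,(234+214)/2,170,170)),.042))
for u,v in((48,183),(68,280),(262,158),(272,247)): print('V tip',atz(ray(t,z(u,v,170,170)),.078))
E
```

```text
end [ 0.54209615 -0.08198695  0.042     ] bail [ 0.53239685 -0.17874456  0.095     ] ang -95.72439284354117 0.09724253756043773
pins [array([ 0.59160618, -0.28887946,  0.016     ]), array([ 0.45141682, -0.27328358,  0.016     ])]
end tri (array([ 0.54257536, -0.08196204,  0.04148863]), [np.float64(0.000400294867978485), np.float64(0.0004002948679784787)])
bail tri (array([ 0.53508516, -0.17833361,  0.09531452]), [np.float64(0.0027374433477110618), np.float64(0.002737443347711113)])
[0.64371871 0.34822139 0.046     ]
[0.65456409 0.22510615 0.046     ]
[0.40727727 0.3276676  0.046     ]
[0.41867968 0.19917843 0.046     ]
mid [0.53105994 0.27504339 0.046     ] len 0.23730372908236522 ang 5.620371308739522
divider [0.56297826 0.28046414 0.042     ]
V tip [0.58330758 0.34514282 0.078     ]
V tip [0.52532096 0.33239711 0.078     ]
V tip [0.59478726 0.21892111 0.078     ]
V tip [0.54158496 0.21295615 0.078     ]
```

```bash
cat > plan.py <<'E'
import numpy as np
from scipy.spatial.transform import Rotation as Ro
def down(yaw): # tool down, x at yaw deg
    c,s=np.cos(np.radians(yaw)),np.sin(np.radians(yaw))
    return Ro.from_matrix(np.array([[c,s,0],[s,-c,0],[0,0,-1.]]).T)
def yawof(R): x=R.as_matrix()[:,0];return np.degrees(np.arctan2(x[1],x[0]))
def rows(pos,R,segs,grip,dec=2):
    """segs: list of (target pos, target yaw (unwrapped), n rows, ease) ; returns rows"""
    out=[];p=np.array(pos,float)
    y=yawof(R)
    first=True
    for tp,ty,n,ease in segs:
        p0=p.copy();y0=yawof(R)
        dy=ty-y0
        if not abs(dy)<=200: dy=(dy+180)%360-180
        for k in range(1,n+1):
            a=k/n
            if ease: a=a*a*(3-2*a)
            g=p0+(np.array(tp)-p0)*a
            Rg=down(y0+dy*a)
            d=np.round(R.as_matrix().T@(g-p)*100,dec)
            rv=np.round(np.degrees((R.inv()*Rg).as_rotvec()),1)
            p=p+R.as_matrix()@d/100;R=R*Ro.from_rotvec(np.radians(rv))
            out.append([*d.tolist(),*rv.tolist(),grip])
    return out,p,R
def show(o,p,R):
    a=np.array(o);print(len(o),'max',abs(a[:,:3]).max(),abs(a[:,3:6]).max(),'end',p.round(4),round(yawof(R),2))
    for i in range(0,len(o),20): print('['+','.join('['+','.join(f'{v:g}' for v in np.array(r)+0.0)+']' for r in o[i:i+20])+']')
def cur():
    from station import bot
    s=bot.get_obs();q=s['tool_rot'];return s['eef_pos'],Ro.from_quat([q[1],q[2],q[3],q[0]]),s
E
python3 - <<'E'
from plan import *
p,R,s=cur();print(s['t'])
show(*rows(p,R,[([.46,.33,.26],20,10,0),([.52,-.12,.26],-96,14,0)],0,1))
E
```

```text
1.75
24 max 3.8 8.3 end [ 0.5203 -0.1201  0.2602] -96.03
[[-2.1,3.2,-0.5,0,0,5,0],[-1.8,3.4,-0.6,0,0,5,0],[-1.5,3.5,-0.5,0,0,5,0],[-1.2,3.6,-0.6,0,0,5,0],[-0.8,3.7,-0.5,0,0,5,0],[-0.5,3.8,-0.5,0,0,5,0],[-0.2,3.8,-0.6,0,0,5.1,0],[0.1,3.8,-0.5,0,0,5,0],[0.5,3.8,-0.5,0,0,5,0],[0.8,3.8,-0.6,0,0,5,0],[-0.7,3.2,0,0,0,8.3,0],[-0.2,3.2,0,0,0,8.3,0],[0.2,3.2,0,0,0,8.3,0],[0.7,3.2,0,0,0,8.2,0],[1.1,3,0,0,0,8.3,0],[1.6,2.9,0,0,0,8.3,0],[2,2.5,0,0,0,8.3,0],[2.3,2.3,0,0,0,8.3,0],[2.6,1.9,0,0,0,8.3,0],[2.9,1.5,0,0,0,8.2,0]]
[[3,1.1,0,0,0,8.3,0],[3.2,0.6,0,0,0,8.3,0],[3.3,0.2,0,0,0,8.3,0],[3.2,-0.3,0,0,0,8.3,0]]
```

Emit:
{"method": "step_arm", "body": {
  "increments": [
    [-2.1,3.2,-0.5,0,0,5,0],
    [-1.8,3.4,-0.6,0,0,5,0],
    [-1.5,3.5,-0.5,0,0,5,0],
    [-1.2,3.6,-0.6,0,0,5,0],
    [-0.8,3.7,-0.5,0,0,5,0],
    [-0.5,3.8,-0.5,0,0,5,0],
    [-0.2,3.8,-0.6,0,0,5,0],
    [0.1,3.8,-0.5,0,0,5,0],
    [0.5,3.8,-0.5,0,0,5,0],
    [0.8,3.8,-0.6,0,0,5,0]
  ]
}}

```text
t: 2.75
eef_pos: [0.4613, 0.3286, 0.2606]
tool_rot: [-0.0, 0.985, 0.173, 0.0]
contact_force: [0.7, 0.1, 0.3]
gripper_width: 1.002
```

```bash
python3 - <<'E'
from h import *
from plan import *
p=shot('wrist','c_wrist');P,R,s=cur()
print(s['q'],s['t'])
for n in('cradle','pan_mid','bay_mid'):
  for l in bot.pinpoint(p,n)[:1]: print(n,l['point'],l['score'],atz(ray(p,l['point']),.062 if n=='cradle' else .003))
np.save('c_T.npy',{k:p[k] for k in('vertical_fov','cx','cy','camera_from_world')},allow_pickle=True)
show(*rows(P,R,[([.535,-.12,.26],-96,14,0)],0,1))
E
```

```text
[-0.98711308  0.25086046  0.33031918  1.77230435 -0.08487931  1.13064194
 -0.29707767] 2.8
cradle [397.9, 273.1] 0.89 [0.5663089  0.28097245 0.062     ]
pan_mid [326.5, 239.4] 0.71 [0.48972479 0.27284768 0.003     ]
bay_mid [421.8, 261.3] 0.87 [0.60859704 0.28599509 0.003     ]
14 max 3.2 8.3 end [ 0.5352 -0.12    0.2597] -96.0
[[-0.6,3.1,0,0.2,-0.2,8.2,0],[-0.1,3.2,0,0,0,8.2,0],[0.4,3.2,0,0,0,8.3,0],[0.8,3.1,0.1,0,0,8.2,0],[1.2,2.9,0,0,0,8.2,0],[1.6,2.8,0,0,0,8.2,0],[2,2.5,0,0,0,8.2,0],[2.4,2.1,0,0,0,8.3,0],[2.6,1.8,0,0,0,8.2,0],[2.9,1.5,0,0,0,8.2,0],[3,1,0,0,0,8.2,0],[3.1,0.5,0,0,0,8.3,0],[3.2,0.1,0.1,0,0,8.2,0],[3.2,-0.4,0,0,0,8.2,0]]
```

View pics/c_wrist.png

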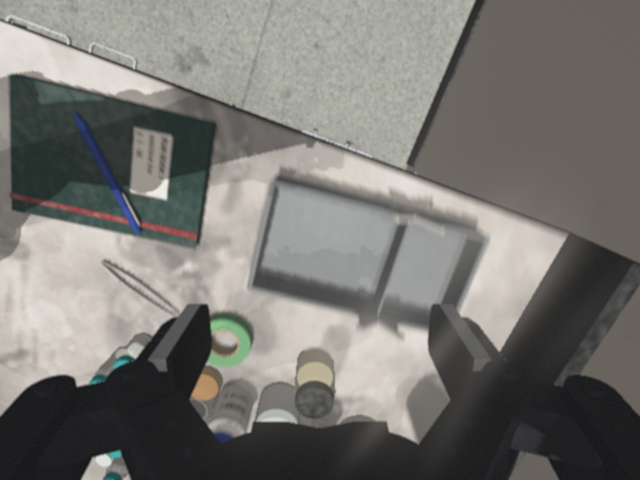

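Emit:
{"method": "step_arm", "body": {
  "increments": [
    [-0.6,3.1,0,0.2,-0.2,8.2,0],
    [-0.1,3.2,0,0,0,8.2,0],
    [0.4,3.2,0,0,0,8.3,0],
    [0.8,3.1,0.1,0,0,8.2,0],
    [1.2,2.9,0,0,0,8.2,0],
    [1.6,2.8,0,0,0,8.2,0],
    [2,2.5,0,0,0,8.2,0],
    [2.4,2.1,0,0,0,8.3,0],
    [2.6,1.8,0,0,0,8.2,0],
    [2.9,1.5,0,0,0,8.2,0],
    [3,1,0,0,0,8.2,0],
    [3.1,0.5,0,0,0,8.3,0],
    [3.2,0.1,0.1,0,0,8.2,0],
    [3.2,-0.4,0,0,0,8.2,0]
  ]
}}

```text
t: 4.35
eef_pos: [0.5371, -0.1097, 0.2566]
tool_rot: [-0.001, -0.675, 0.738, 0.003]
contact_force: [0.7, -0.3, 0.4]
gripper_width: 0.998
```

```bash
python3 - <<'E'
from h import *
from plan import *
p=shot('wrist','d_wrist');P,R,s=cur()
print(s['q'],s['t'],P,yawof(R))
for n,z in(('sieve_bail',.095),('sieve_end_bar',.042),('sieve_pivot',.016),('sieve',0)):
  for l in bot.pinpoint(p,n)[:2]: print(n,l['point'],l['score'],atz(ray(p,l['point']),z))
E
```

```text
[-0.5915775   0.28962218  0.85765539  1.83586932 -0.24008996  1.12748161
 -1.32357067] 4.4 [ 0.5371264  -0.11583834  0.25714235] -95.90137357457438
sieve_bail [393.1, 205.7] 0.87 [ 0.5311539  -0.17577275  0.095     ]
sieve_bail [348.8, 188.2] 0.29 [ 0.55059018 -0.13707865  0.095     ]
sieve_end_bar [292.6, 192.3] 0.8 [ 0.54127884 -0.08200584  0.042     ]
sieve_pivot [475.9, 188.3] 0.94 [ 0.52278887 -0.28091577  0.016     ]
sieve_pivot [348.7, 189.6] 0.64 [ 0.53381175 -0.14151779  0.016     ]
sieve [400.5, 186.1] 0.71 [ 0.52942629 -0.2015942   0.        ]
sieve [474.9, 187.3] 0.49 [ 0.52047445 -0.28612292  0.        ]
```

View pics/d_wrist.png

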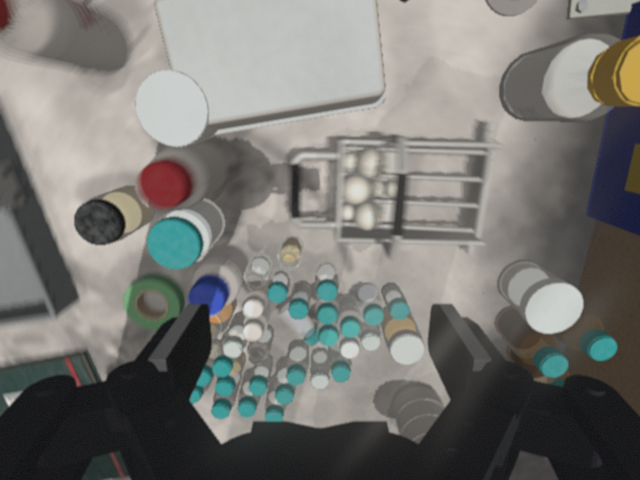

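```bash
python3 - <<'E'
from h import *
from plan import *
w=shot('wrist');t=shot('top');s=shot('side')
im=w['pixels'];cv2.imwrite('pics/e.png',cv2.resize(im[120:260,270:510,::-1],None,fx=3.2,fy=3.2,interpolation=3))
print('bail',tri([ray(w,(399,203)),ray(t,(406.4,229.6))]))
print('end',tri([ray(w,(295.5,190)),ray(t,(362.9,230.1)),ray(s,(315.1,284.4))]))
P,R,st=cur();print(P,yawof(R),st['t'])
E
```

```text
bail (array([ 0.53277545, -0.17980079,  0.0931567 ]), [np.float64(0.0006763785436518778), np.float64(0.0006763785436518625)])
end (array([ 0.54267249, -0.08305677,  0.04187453]), [np.float64(0.0011885991515654818), np.float64(0.0010875107996652542), np.float64(0.00048203596105846546)])
[ 0.53680307 -0.10864563  0.25673333] -94.81188252128791 4.75
```

View pics/e.png

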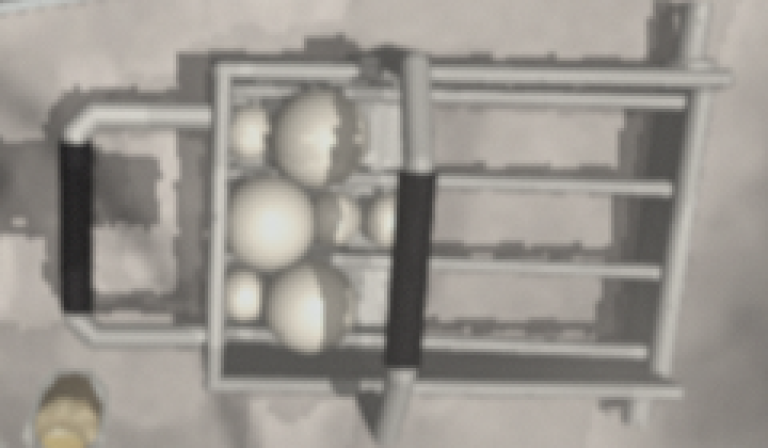

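```bash
python3 - <<'E'
from plan import *
P,R,s=cur();print(s['t'])
show(*rows(P,R,[([.5325,-.179,.2],-95.5,5,0),([.5325,-.179,.075],-95.5,7,1)],0,1))
E
```

```text
4.75
12 max 2.7 0.3 end [ 0.5326 -0.1786  0.0747] -95.51
[[1.4,0,1.1,0.3,0.2,0.1,0],[1.4,-0.1,1.2,0,0,0.2,0],[1.4,0,1.1,0,0,0.1,0],[1.4,-0.1,1.1,0,0,0.2,0],[1.4,0,1.2,0,0,0.1,0],[0,0,0.7,0,0,0,0],[0,0,1.8,0,0,0,0],[0,0,2.4,0,0,0,0],[0,0,2.7,0,0,0,0],[0,0,2.4,0,0,0,0],[0,0,1.8,0,0,0,0],[0,0,0.7,0,0,0,0]]
```

Emit:
{"method": "step_arm", "body": {
  "increments": [
    [1.4,0,1.1,0.3,0.2,0.1,0],
    [1.4,-0.1,1.2,0,0,0.2,0],
    [1.4,0,1.1,0,0,0.1,0],
    [1.4,-0.1,1.1,0,0,0.2,0],
    [1.4,0,1.2,0,0,0.1,0],
    [0,0,0.7,0,0,0,0],
    [0,0,1.8,0,0,0,0],
    [0,0,2.4,0,0,0,0],
    [0,0,2.7,0,0,0,0],
    [0,0,2.4,0,0,0,0],
    [0,0,1.8,0,0,0,0],
    [0,0,0.7,0,0,0,0],
    [0,0,0,0,0,0,0]
  ]
}}

```text
t: 6.05
eef_pos: [0.5321, -0.1794, 0.0744]
tool_rot: [-0.001, -0.671, 0.741, -0.0]
contact_force: [0.3, -0.5, -0.5]
gripper_width: 1.0
```

```bash
python3 - <<'E'
from h import *
from plan import *
w=shot('wrist','f_w');s=shot('side','f_s')
P,R,st=cur();print(P,yawof(R),st['t'],st['contact_force'])
E
```

```text
[ 0.53298306 -0.1803491   0.07576657] -95.6820636289086 6.15 [0.26564685 0.62620391 0.33457299]
```

View pics/f_w.png

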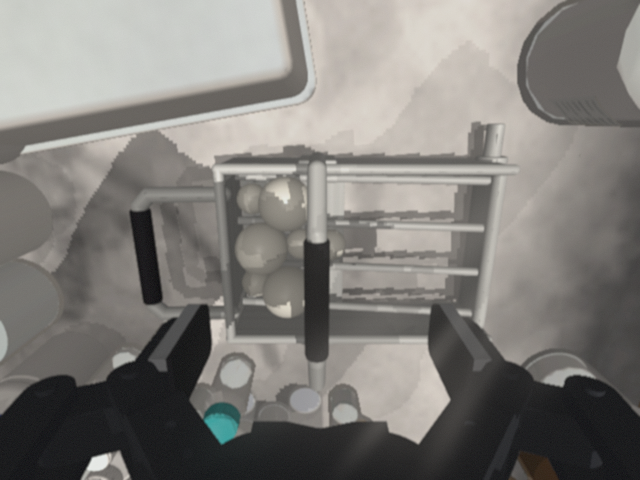

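View pics/f_s.png

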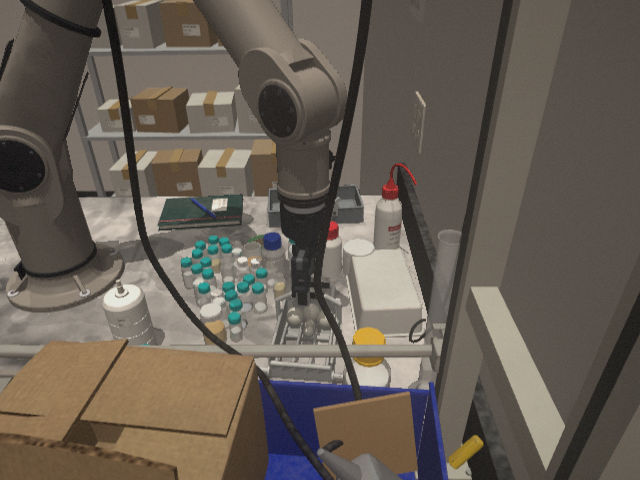

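Emit:
{"method": "step_arm", "body": {
  "increments": [
    [0,0,0,0,0,0,0.5],
    [0,0,0,0,0,0,1],
    [0,0,0,0,0,0,1],
    [0,0,0,0,0,0,1],
    [0,0,0,0,0,0,1],
    [0,0,0,0,0,0,1],
    [0,0,0,0,0,0,1],
    [0,0,0,0,0,0,1]
  ],
  "squeeze": 80
}}

```text
t: 6.95
eef_pos: [0.5327, -0.1801, 0.0754]
tool_rot: [0.0, -0.671, 0.741, -0.001]
contact_force: [0.1, 2.1, 5.8]
gripper_width: 0.002
```

```bash
python3 - <<'E'
from h import *
from plan import *
w=shot('wrist','g_w')
P,R,st=cur();print(P,yawof(R),st['t'],st['contact_force'],st['gripper_width'])
E
```

```text
[ 0.53270632 -0.18011683  0.07543355] -95.70299995603168 7.0 [-1.61745693  2.27975773  6.47766232] -0.0028571562873787966
```

View pics/g_w.png

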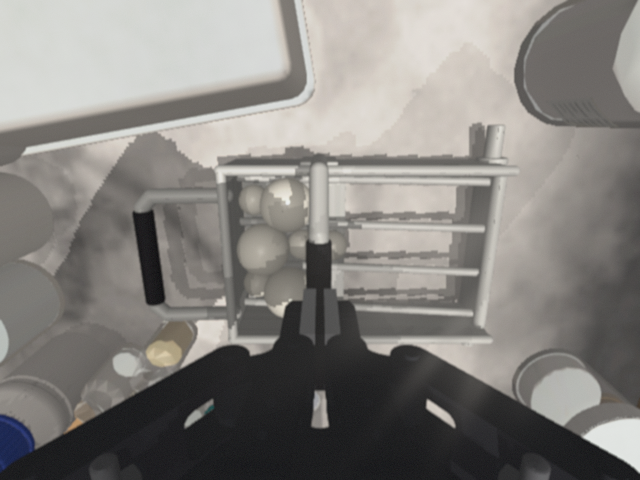

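```bash
python3 - <<'E'
from h import *
from plan import *
w=shot('wrist');s=shot('side','g_s')
P,R,st=cur();M=R.as_matrix()
for d in(0,-.01,-.019,-.03,-.04): 
  for e in (0,): print(d,proj(w,P+M@[0,0,d]).round(1),proj(s,P+M@[0,0,d]).round(1))
for z in(.085,.095,.105):
  for y in(-.028,0,.028): print(z,y,proj(w,[.5328+0*y,-.179,z]+M@[0,y,0]).round(1))
im=w['pixels'];cv2.imwrite('pics/g1.png',cv2.resize(im[220:440,240:400,::-1],None,fx=2.7,fy=2.7,interpolation=3))
cv2.imwrite('pics/g2.png',cv2.resize(s['pixels'][220:350,250:370,::-1],None,fx=4.5,fy=4.5,interpolation=3))
E
```

```text
0 [318.4 281.2] [307.7 303.9]
-0.01 [318.3 290.1] [307.5 299.5]
-0.019 [318.3 299.1] [307.4 295.5]
-0.03 [318.2 311.3] [307.2 290.5]
-0.04 [318.1 324. ] [307.1 285.8]
0.085 -0.028 [315.8 232.4]
0.085 0 [316.  289.8]
0.085 0.028 [316.2 341.9]
0.095 -0.028 [315.6 239.4]
0.095 0 [315.8 299.7]
0.095 0.028 [316.  354.2]
0.105 -0.028 [315.4 247.3]
0.105 0 [315.6 310.8]
0.105 0.028 [315.8 367.9]
```

View pics/g1.png

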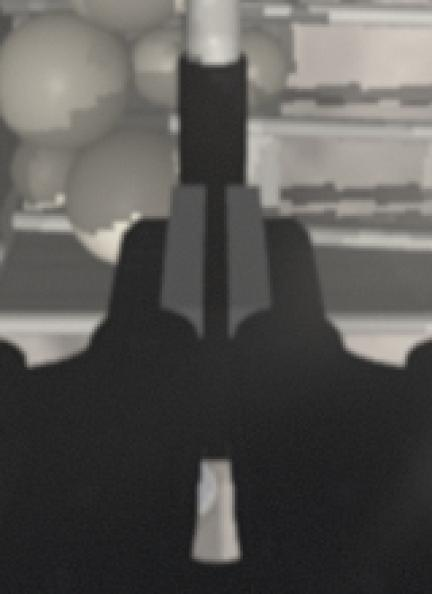

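View pics/g2.png

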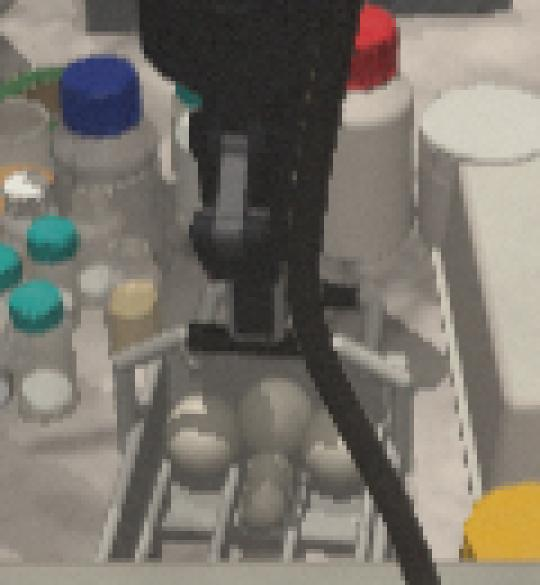

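Emit:
{"method": "step_arm", "body": {
  "increments": [
    [0,0,-0.5,0,0,0,1],
    [0,0,-0.5,0,0,0,1],
    [0,0,0,0,0,0,1]
  ]
}}

```text
t: 7.4
eef_pos: [0.5327, -0.1811, 0.0857]
tool_rot: [-0.0, -0.671, 0.742, -0.001]
contact_force: [0.1, -0.1, 0.7]
gripper_width: -0.001
```

```bash
python3 - <<'E'
from h import *
from plan import *
w=shot('wrist');s=shot('side')
P,R,st=cur();M=R.as_matrix();print(P,st['contact_force'],st['torque'],st['gripper_width'],st['t'])
for a in [(0,-.011,0),(0,.011,0),(0,-.011,-.019),(0,.011,-.019),(.01,-.011,0),(.0425,-.011,-.013),(.0425,.011,-.013)]: print(a,proj(w,P+M@a).round(0))
im=w['pixels'];cv2.imwrite('pics/g1.png',cv2.resize(im[220:440,240:400,::-1],None,fx=2.7,fy=2.7,interpolation=3))
cv2.imwrite('pics/g2.png',cv2.resize(s['pixels'][220:350,250:370,::-1],None,fx=4.5,fy=4.5,interpolation=3))
E
```

```text
[ 0.53226478 -0.18081448  0.08512896] [0.56577301 0.12783275 0.24362015] [-0.00438771 -0.01540297  0.03911542] -0.0012904854701357303 7.5
(0, -0.011, 0) [318. 261.]
(0, 0.011, 0) [318. 302.]
(0, -0.011, -0.019) [318. 276.]
(0, 0.011, -0.019) [318. 321.]
(0.01, -0.011, 0) [338. 261.]
(0.0425, -0.011, -0.013) [412. 271.]
(0.0425, 0.011, -0.013) [408. 315.]
```

View pics/g1.png

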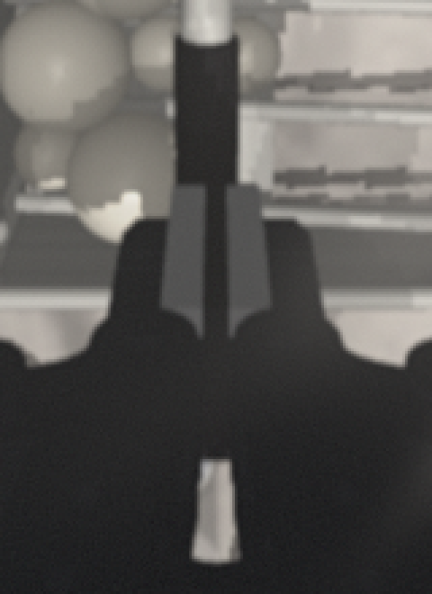

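View pics/g2.png

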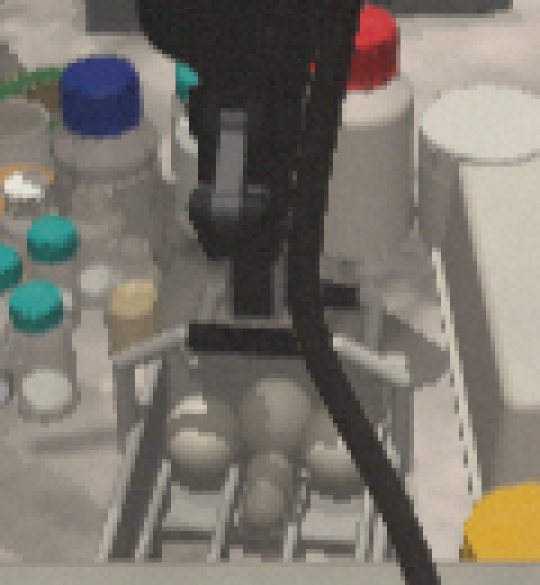

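```bash
python3 - <<'E'
from h import *
from plan import *
w=shot('wrist');s=shot('side');t=shot('top','g_t')
P,R,st=cur();M=R.as_matrix()
print('TCP in side',proj(s,P))
for uv in [(307.1,290.4)]:
    o,d=ray(s,uv); k=(P[1]-.006-o[1])/d[1]; print('tip from side',o+k*d)
b=atz(ray(s,(250+245/4.5,220+337/4.5)),.095);print('bail side ray at .095',b)
for z in(.08,.09,.1,.11,.12): print(z,proj(w,np.array([P[0],P[1],z])+M@[0,-.011,0]).round(0),proj(w,np.array([P[0],P[1],z])+M@[0,.011,0]).round(0))
E
```

```text
TCP in side [307.13986769 299.98888414]
tip from side [ 0.53287305 -0.18665065  0.11083944]
bail side ray at .095 [ 0.52761538 -0.17924955  0.095     ]
0.08 [318. 257.] [318. 297.]
0.09 [318. 265.] [318. 307.]
0.1 [318. 273.] [318. 317.]
0.11 [318. 282.] [318. 329.]
0.12 [318. 293.] [318. 342.]
```

Emit:
{"method": "step_arm", "body": {
  "increments": [
    [0,0,0,0,0,0,0],
    [0,0,0,0,0,0,0],
    [0,0,0,0,0,0,0],
    [0,0,0,0,0,0,0],
    [0,0,0.8,0,0,0,0],
    [0,0,0.8,0,0,0,0],
    [0,0,0.8,0,0,0,0],
    [0,0,0.8,0,0,0,0],
    [0,0,0,0,0,0,0]
  ]
}}

```text
t: 8.55
eef_pos: [0.5312, -0.1804, 0.0515]
tool_rot: [-0.001, -0.671, 0.742, 0.0]
contact_force: [-0.3, 1.4, 0.0]
gripper_width: 1.0
```

```bash
python3 - <<'E'
from h import *
from plan import *
w=shot('wrist','h_w');s=shot('side')
P,R,st=cur();M=R.as_matrix();print(P,st['contact_force'],st['gripper_width'],st['t'])
cv2.imwrite('pics/h2.png',cv2.resize(s['pixels'][220:350,250:370,::-1],None,fx=4.5,fy=4.5,interpolation=3))
E
```

```text
[ 0.53201251 -0.18083331  0.05265116] [-0.23228862  0.05435381  0.19667602] 1.0006606344054334 8.65
```

View pics/h_w.png

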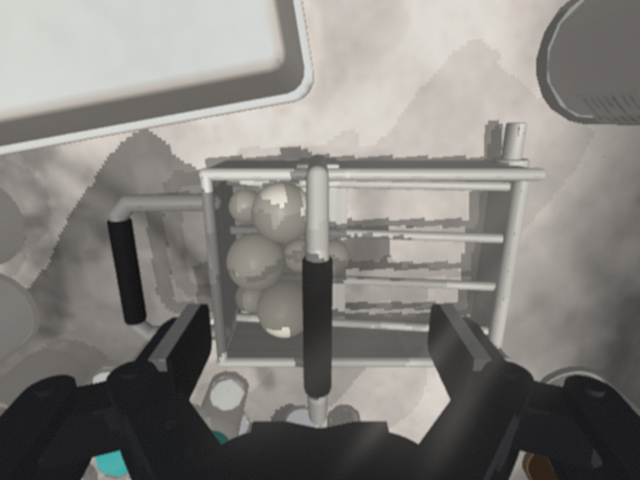

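View pics/h2.png

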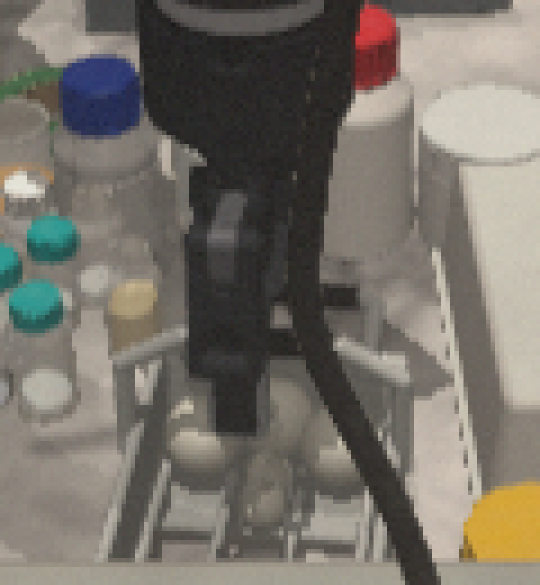

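Emit:
{"method": "step_arm", "body": {
  "increments": [
    [0,0,0,0,0,0,0.5],
    [0,0,0,0,0,0,0.8],
    [0,0,0,0,0,0,1],
    [0,0,0,0,0,0,1],
    [0,0,0,0,0,0,1],
    [0,0,0,0,0,0,1],
    [0,0,0,0,0,0,1]
  ],
  "squeeze": 80
}}

```text
t: 9.35
eef_pos: [0.5323, -0.1805, 0.0532]
tool_rot: [-0.0, -0.671, 0.742, -0.001]
contact_force: [-1.7, 1.9, 5.6]
gripper_width: 0.097
```

```bash
python3 - <<'E'
from h import *
from plan import *
w=shot('wrist','i_w');s=shot('side')
P,R,st=cur();M=R.as_matrix();print(P,st['contact_force'],st['gripper_width'],st['t'])
a=cv2.resize(s['pixels'][220:350,250:370,::-1],None,fx=4,fy=4,interpolation=3)
b=cv2.resize(w['pixels'][180:440,240:400,::-1],None,fx=2,fy=2,interpolation=3)
cv2.imwrite('pics/i2.png',np.hstack([a,b]))
E
```

```text
[ 0.53234842 -0.18052595  0.05324562] [-2.12495055  2.13857611  4.74716265] 0.09244489070377748 9.45
```

View pics/i2.png

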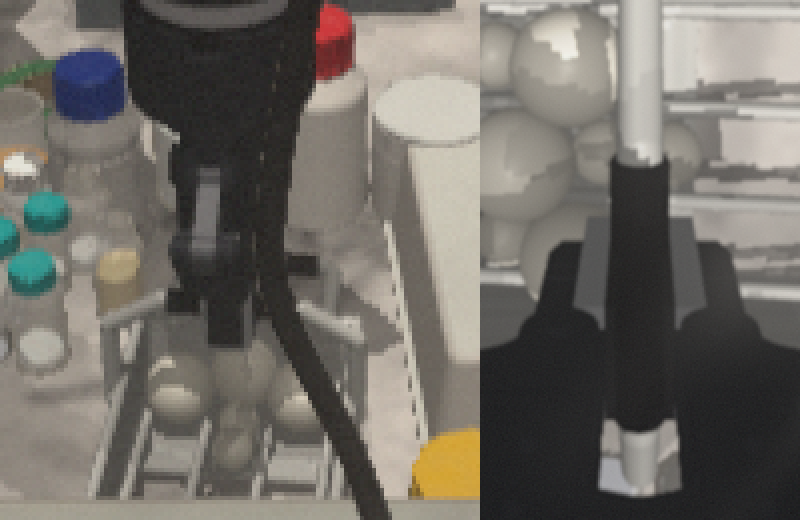

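Emit:
{"method": "step_arm", "body": {
  "increments": [
    [0,0,-0.2,0,0,0,1],
    [0,0,-0.4,0,0,0,1],
    [0,0,-0.6,0,0,0,1],
    [0,0,-0.6,0,0,0,1],
    [0,0,-0.4,0,0,0,1],
    [0,0,-0.2,0,0,0,1],
    [0,0,0,0,0,0,1]
  ],
  "squeeze": 90
}}

```text
t: 10.15
eef_pos: [0.5324, -0.1807, 0.0773]
tool_rot: [-0.0, -0.671, 0.742, -0.001]
contact_force: [-0.0, 0.2, -5.1]
gripper_width: 0.092
```

```bash
python3 - <<'E'
from h import *
from plan import *
w=shot('wrist','j_w');s=shot('side')
P,R,st=cur();M=R.as_matrix();print(P,st['contact_force'],st['torque'],st['gripper_width'],st['t'])
a=cv2.resize(s['pixels'][220:370,250:370,::-1],None,fx=3,fy=3,interpolation=3)
b=cv2.resize(w['pixels'][100:400,100:560,::-1],None,fx=.95,fy=1.5*.633,interpolation=3)
b=cv2.copyMakeBorder(b,0,450-b.shape[0],0,0,0)
cv2.imwrite('pics/j2.png',np.hstack([a,b]))
E
```

```text
[ 0.53211844 -0.180566    0.07687893] [ 0.19692227 -0.46553194 -5.49055994] [-0.06385794 -0.02762206 -0.00149175] 0.0927532743661658 10.25
```

View pics/j2.png

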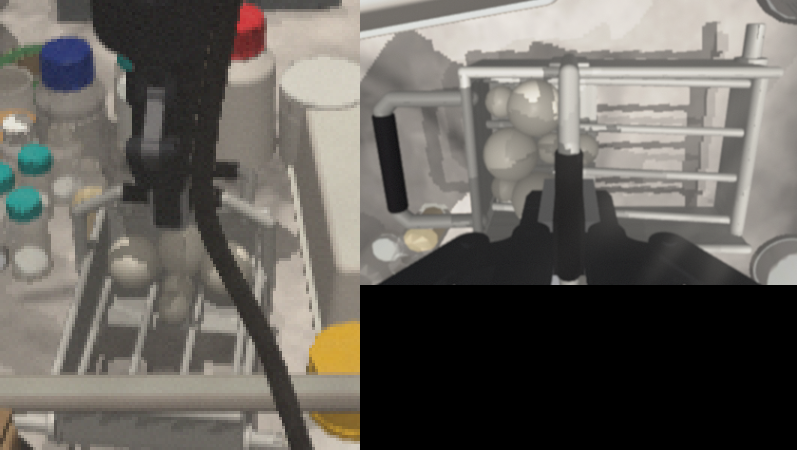

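```bash
python3 - <<'E'
from plan import *
P,R,s=cur();print(s['t'])
show(*rows(P,R,[([.53,-.18,.21],-95.7,9,1),([.461,.269,.23],6,32,1)],1,2))
E
```

```text
10.25
41 max 2.21 4.8 end [0.461 0.269 0.23 ] 5.98
[[0,0.01,-0.46,0,-0.1,0,1],[0,0.02,-1.22,0,0,0,1],[-0.01,0.02,-1.77,0,0,0,1],[-0.01,0.04,-2.1,0,0,0,1],[0,0.03,-2.21,0,0,0,1],[-0.01,0.03,-2.1,0,0,0,1],[0,0.03,-1.77,0,0,0,1],[-0.01,0.02,-1.23,0,0,0,1],[0,0.01,-0.45,0,0,0,1],[-0.13,0.03,-0.01,0,0,-0.3,1],[-0.36,0.1,-0.01,0,0,-0.8,1],[-0.6,0.14,-0.03,0,0,-1.4,1],[-0.81,0.17,-0.04,0,0,-1.9,1],[-1.01,0.18,-0.04,0,0,-2.3,1],[-1.2,0.16,-0.05,0,0,-2.7,1],[-1.38,0.12,-0.06,0,0,-3.1,1],[-1.52,0.06,-0.07,0,0,-3.4,1],[-1.66,-0.05,-0.07,0,0,-3.7,1],[-1.77,-0.16,-0.08,0,0,-4,1],[-1.86,-0.3,-0.08,0,0,-4.2,1]]
[[-1.91,-0.45,-0.09,0,0,-4.4,1],[-1.93,-0.61,-0.09,0,0,-4.5,1],[-1.92,-0.79,-0.09,0,0,-4.7,1],[-1.88,-0.96,-0.09,0,0,-4.7,1],[-1.81,-1.11,-0.1,0,0,-4.8,1],[-1.71,-1.27,-0.09,0,0,-4.7,1],[-1.59,-1.38,-0.09,0,0,-4.7,1],[-1.45,-1.49,-0.09,0,0,-4.7,1],[-1.28,-1.57,-0.09,0,0,-4.5,1],[-1.13,-1.6,-0.09,0,0,-4.4,1],[-0.95,-1.62,-0.08,0,0,-4.2,1],[-0.79,-1.59,-0.08,0,0,-4,1],[-0.63,-1.54,-0.07,0,0,-3.7,1],[-0.49,-1.45,-0.07,0,0,-3.5,1],[-0.36,-1.33,-0.06,0,0,-3,1],[-0.26,-1.18,-0.05,0,0,-2.7,1],[-0.17,-1.02,-0.05,0,0,-2.4,1],[-0.1,-0.82,-0.03,0,0,-1.8,1],[-0.05,-0.61,-0.03,0,0,-1.4,1],[-0.03,-0.38,-0.02,0,0,-0.8,1]]
[[-0.01,-0.13,0,0,0,-0.3,1]]
```

Emit:
{"method": "step_arm", "body": {
  "increments": [
    [0,0,-0.5,0,0,0,1],
    [0,0,-1.2,0,0,0,1],
    [0,0,-1.8,0,0,0,1],
    [0,0,-2.1,0,0,0,1],
    [0,0,-2.2,0,0,0,1],
    [0,0,-2.1,0,0,0,1],
    [0,0,-1.8,0,0,0,1],
    [0,0,-1.2,0,0,0,1],
    [0,0,-0.5,0,0,0,1],
    [-0.13,0.03,0,0,0,-0.3,1],
    [-0.36,0.1,0,0,0,-0.8,1],
    [-0.6,0.14,0,0,0,-1.4,1],
    [-0.8,0.17,-0.1,0,0,-1.9,1],
    [-1,0.18,-0.1,0,0,-2.3,1],
    [-1.2,0.16,-0.1,0,0,-2.7,1],
    [-1.4,0.12,-0.1,0,0,-3.1,1],
    [-1.5,0.06,-0.1,0,0,-3.4,1],
    [-1.66,-0.05,-0.1,0,0,-3.7,1],
    [-1.77,-0.16,-0.1,0,0,-4,1],
    [-1.86,-0.3,-0.1,0,0,-4.2,1]
  ]
}}

```text
t: 12.25
eef_pos: [0.513, -0.0563, 0.2189]
tool_rot: [0.0, 0.831, -0.556, 0.001]
contact_force: [0.6, 0.2, -5.3]
gripper_width: 0.094
```

Emit:
{"method": "step_arm", "body": {
  "increments": [
    [-1.91,-0.45,-0.1,0,0,-4.4,1],
    [-1.93,-0.61,-0.1,0,0,-4.5,1],
    [-1.92,-0.79,-0.1,0,0,-4.7,1],
    [-1.88,-0.96,-0.1,0,0,-4.7,1],
    [-1.81,-1.11,-0.1,0,0,-4.8,1],
    [-1.71,-1.27,-0.1,0,0,-4.7,1],
    [-1.59,-1.38,-0.1,0,0,-4.7,1],
    [-1.45,-1.49,-0.1,0,0,-4.7,1],
    [-1.28,-1.57,-0.1,0,0,-4.5,1],
    [-1.13,-1.6,-0.1,0,0,-4.4,1],
    [-0.95,-1.62,-0.1,0,0,-4.2,1],
    [-0.79,-1.59,-0.1,0,0,-4,1],
    [-0.63,-1.54,0,0,0,-3.7,1],
    [-0.49,-1.45,0,0,0,-3.5,1],
    [-0.36,-1.33,0,0,0,-3,1],
    [-0.26,-1.18,0,0,0,-2.7,1],
    [-0.17,-1.02,0,0,0,-2.4,1],
    [-0.1,-0.82,0,0,0,-1.8,1],
    [-0.05,-0.61,0,0,0,-1.4,1],
    [-0.03,-0.38,0,0,0,-0.8,1]
  ]
}}

```text
t: 14.25
eef_pos: [0.4634, 0.2674, 0.2302]
tool_rot: [0.001, 0.999, 0.05, 0.0]
contact_force: [-0.5, -0.0, -4.7]
gripper_width: 0.091
```

```bash
python3 - <<'E'
from h import *
from plan import *
w=shot('wrist','k_w');s=shot('side','k_s');t=shot('top','k_t')
P,R,st=cur();M=R.as_matrix();print(P,yawof(R),st['contact_force'],st['torque'],st['gripper_width'],st['t'],st['q'])
for n in('cradle','sieve_pivot','sieve_end_bar','sieve_bail'):
  for nm,p in(('w',w),('t',t),('s',s)):
    for l in bot.pinpoint(p,n)[:1]: print(n,nm,np.round(l['point'],1),round(l['score'],2))
E
```

```text
[0.46344691 0.26686734 0.23019776] 5.650793165541078 [-0.02696345  0.22074022 -5.56771631] [ 0.00255416 -0.02569543 -0.0503227 ] 0.09216556471164529 14.4 [-0.93805819  0.22530271  0.35198573  1.88181445 -0.08688039  1.05002905
 -0.45230208]
cradle w [432.5 201.1] 0.85
cradle t [210.3 222.6] 0.55
cradle s [325.9 193.4] 0.66
sieve_pivot w [497.2 253.5] 0.66
sieve_pivot t [194.2 216.4] 0.7
sieve_pivot s [326.3 144.5] 0.9
sieve_end_bar w [133.3 273.6] 0.86
sieve_end_bar t [203.5 307. ] 0.92
sieve_end_bar s [242.5 138.8] 0.96
sieve_bail w [319.  328.2] 0.82
sieve_bail t [194.1 258.5] 0.95
sieve_bail s [280.8 115.7] 0.56
```

View pics/k_w.png

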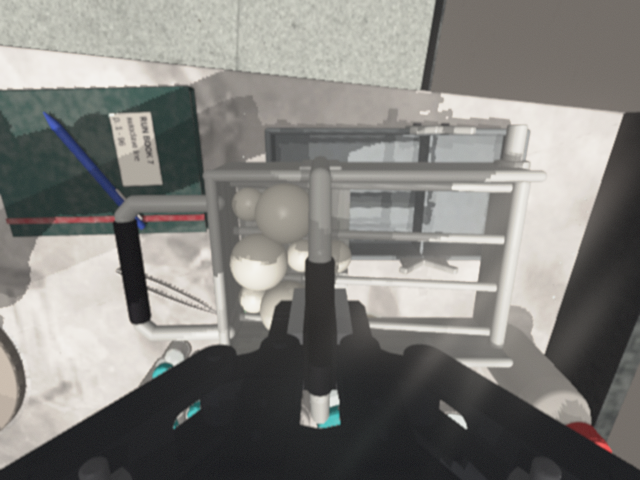

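View pics/k_s.png

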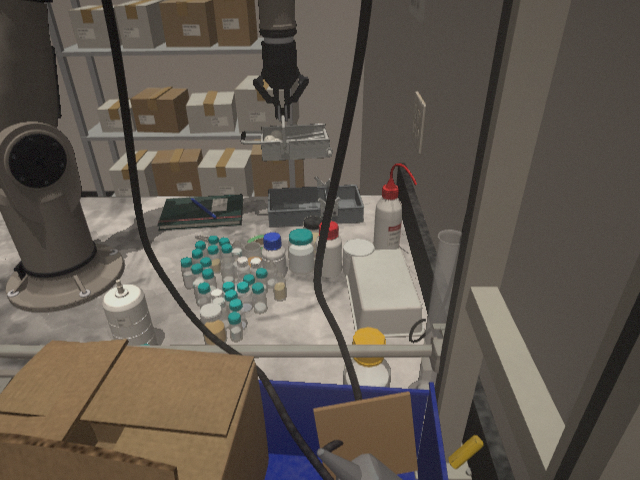

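View pics/k_t.png

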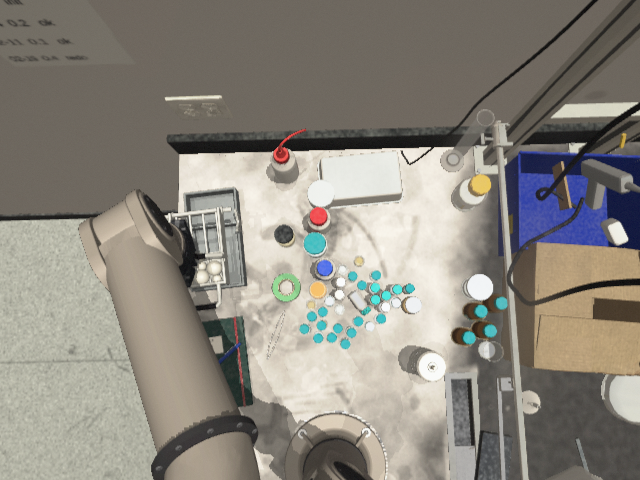

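```bash
cat > meas.py <<'E'
from h import *
from plan import *
def meas(names=('cradle','sieve_pivot','sieve_end_bar','sieve_bail'),cams=('wrist','top','side'),tag=None):
    out={}
    Ps={c:shot(c,None if tag is None else tag+'_'+c[0]) for c in cams}
    for n in names:
        r={c:ray(p,l[0]['point']) for c,p in Ps.items() if (l:=bot.pinpoint(p,n)) and l[0]['score']>.4}
        if len(r)>1:
            x,e=tri(list(r.values()));out[n]=x;print(n,x.round(4),dict(zip(r,np.round(e,4))))
    return out,Ps
E
python3 - <<'E'
from meas import *
o,Ps=meas()
P,R,st=cur();print(P,yawof(R),st['t'])
for c in Ps: print(c,'cradle (.565,.28,.062) ->',proj(Ps[c],[.565,.28,.062]).round(1))
d=o['sieve_pivot']-o['sieve_end_bar'];print('yaw',np.degrees(np.arctan2(d[1],d[0])),'pitch',np.degrees(np.arcsin(d[2]/np.linalg.norm(d))),'(level: -7.4)',np.linalg.norm(d))
t=Ps['top']['pixels'];cv2.imwrite('pics/l.png',cv2.resize(t[180:310,150:260,::-1],None,fx=4.5,fy=4.5,interpolation=3))
w=Ps['wrist']['pixels'];cv2.imwrite('pics/l2.png',cv2.resize(w[110:400,200:560,::-1],None,fx=2,fy=2,interpolation=3))
E
```

```text
cradle [0.5654 0.2812 0.0588] {'wrist': np.float64(0.0034), 'top': np.float64(0.0028), 'side': np.float64(0.0062)}
sieve_pivot [0.5637 0.2781 0.1907] {'wrist': np.float64(0.0038), 'top': np.float64(0.0033), 'side': np.float64(0.002)}
sieve_end_bar [0.428  0.1359 0.2489] {'wrist': np.float64(0.1391), 'top': np.float64(0.1555), 'side': np.float64(0.0396)}
sieve_bail [0.4629 0.2653 0.2665] {'wrist': np.float64(0.003), 'top': np.float64(0.0034), 'side': np.float64(0.0036)}
[0.46339641 0.26708619 0.23023169] 5.672216720843312 15.75
wrist cradle (.565,.28,.062) -> [431.8 201.7]
top cradle (.565,.28,.062) -> [210.7 223.4]
side cradle (.565,.28,.062) -> [326.5 191.1]
yaw 46.32991530158941 pitch -16.48288604946858 (level: -7.4) 0.20504530985111954
```

View pics/l.png

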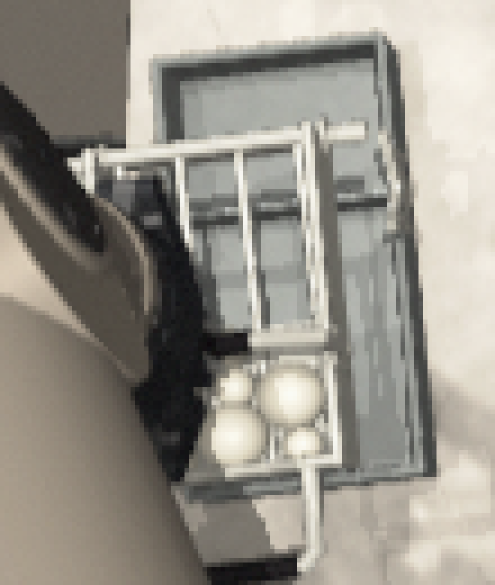

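View pics/l2.png

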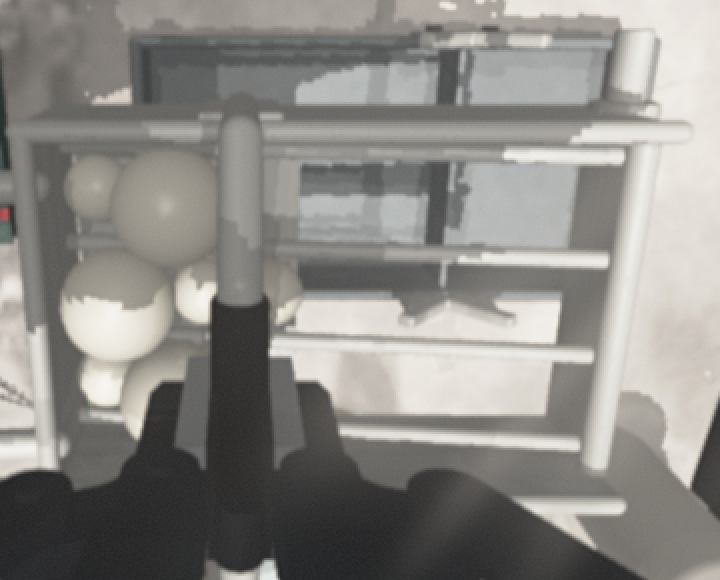

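Emit:
{"method": "step_arm", "body": {
  "increments": [
    [0,-0.1,0.3,0,0,-0.1,1],
    [0,-0.1,1.0,0,0,-0.1,1],
    [0,-0.1,1.6,0,0,-0.1,1],
    [0,0,1.8,0,0,0,1],
    [0,0,1.6,0,0,0,1],
    [0,0,1.2,0,0,0,1],
    [0,0,0.8,0,0,0,1],
    [0,0,0.5,0,0,0,1],
    [0,0,0.2,0,0,0,1],
    [0,0,0,0,0,0,1]
  ]
}}

```text
t: 16.75
eef_pos: [0.4634, 0.2701, 0.1404]
tool_rot: [0.001, 0.999, 0.052, 0.0]
contact_force: [-0.7, 0.4, -6.2]
gripper_width: 0.091
```

```bash
python3 - <<'E'
from meas import *
o,Ps=meas(('sieve_pivot',),tag='m')
P,R,st=cur();print(P,yawof(R),st['t'],st['contact_force'])
t=Ps['top']['pixels'];w=Ps['wrist']['pixels'];s=Ps['side']['pixels']
cv2.imwrite('pics/m2.png',cv2.resize(w[110:400,200:560,::-1],None,fx=2,fy=2,interpolation=3))
a=cv2.resize(t[180:310,150:260,::-1],(410,484),interpolation=3);b=cv2.resize(s[110:230,230:380,::-1],(390,312),interpolation=3)
b=cv2.copyMakeBorder(b,0,484-312,0,0,0);cv2.imwrite('pics/m1.png',np.hstack([a,b]))
E
```

```text
sieve_pivot [0.5649 0.2859 0.1019] {'wrist': np.float64(0.0048), 'top': np.float64(0.0067), 'side': np.float64(0.0039)}
[0.463351   0.27011275 0.14061927] 5.971493202666556 17.05 [-0.24556087  0.41501652 -5.75381622]
```

View pics/m1.png

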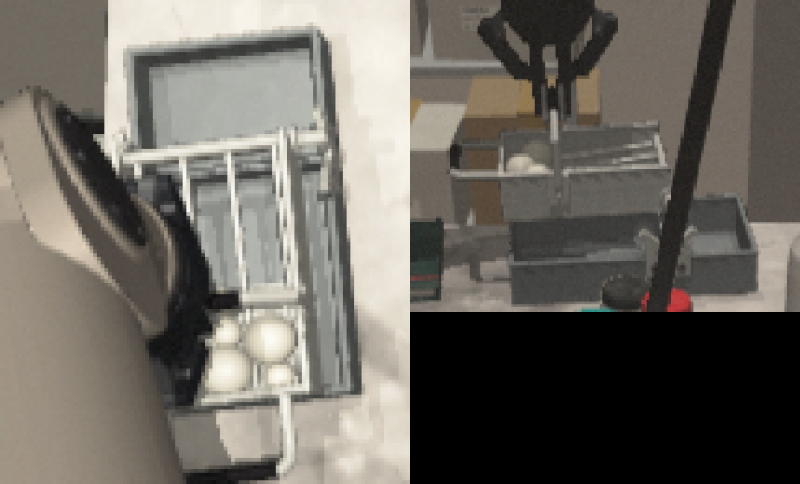

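View pics/m2.png

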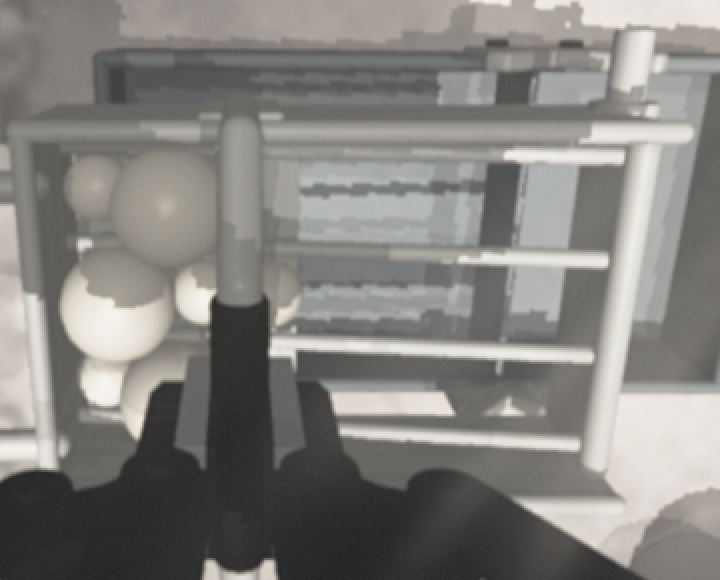

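```bash
python3 - <<'E'
from meas import *
t=shot('top');w=shot('wrist')
pr=atz(ray(t,(237.6,216.0)),.104);print('right pin tip top',pr)
# wrist: left pin tip & V, right V
print('left pin tip w',atz(ray(w,(200+634/2,110+29/2)),.104))
print('left pin root(wall collar) w',atz(ray(w,(200+632/2,110+104/2)),.104))
print('left V w top .078',atz(ray(w,(200+530/2,110+58/2)),.078))
print('right V w top',[atz(ray(w,(200+u/2,110+400/2)),.078) for u in(452,546)])
for u,v in((325,150),(327,192)): print('right V top cam',atz(ray(t,(150+u/3.727,180+v/3.723)),.078))
ax=np.array([np.cos(np.radians(6)),np.sin(np.radians(6))]);n=np.array([-ax[1],ax[0]])
for nm,x in(('pr',pr),):print((x[:2]-[.565,.28])@n,(x[:2]-[.565,.28])@ax)
E
```

```text
right pin tip top [0.57320752 0.20818601 0.104     ]
left pin tip w [0.5583706  0.35345191 0.104     ]
left pin root(wall collar) w [0.56292822 0.33438566 0.104     ]
left V w top .078 [0.54272966 0.34299109 0.078     ]
right V w top [array([0.54118601, 0.22775503, 0.078     ]), array([0.57345964, 0.23112203, 0.078     ])]
right V top cam [0.56788709 0.21392505 0.078     ]
right V top cam [0.5410521  0.21263164 0.078     ]
-0.07227850446737479 0.000655954261299372
```

Emit:
{"method": "step_arm", "body": {
  "increments": [
    [0,0,0.4,0,0,0,1],
    [0,0,0.7,0,0,0,1],
    [0,0,0.7,0,0,0,1],
    [0,0,0.7,0,0,0,1],
    [0,0,0.4,0,0,0,1],
    [0,0,0.3,0,0,0,1],
    [0,0,0.2,0,0,0,1],
    [0,0,0,0,0,0,1]
  ]
}}

```text
t: 17.95
eef_pos: [0.4631, 0.2698, 0.106]
tool_rot: [0.001, 0.999, 0.052, 0.0]
contact_force: [-0.6, -1.1, -5.4]
gripper_width: 0.093
```

```bash
python3 - <<'E'
from meas import *
w=shot('wrist','n_w');s=shot('side','n_s');t=shot('top','n_t')
P,R,st=cur();print(P,yawof(R),st['t'],st['contact_force'],st['torque'])
t=t['pixels'];w=w['pixels'];s=s['pixels']
cv2.imwrite('pics/n2.png',cv2.resize(w[110:400,200:560,::-1],None,fx=2,fy=2,interpolation=3))
a=cv2.resize(t[180:310,150:260,::-1],(410,484),interpolation=3);b=cv2.resize(s[130:230,230:380,::-1],(390,260),interpolation=3)
b=cv2.copyMakeBorder(b,0,484-260,0,0,0);cv2.imwrite('pics/n1.png',np.hstack([a,b]))
E
```

```text
[0.46335357 0.2699753  0.10648682] 5.968270572662795 18.1 [ 0.29276851 -0.03163509 -5.84089191] [ 0.02193167 -0.00329208 -0.00539457]
```

View pics/n1.png

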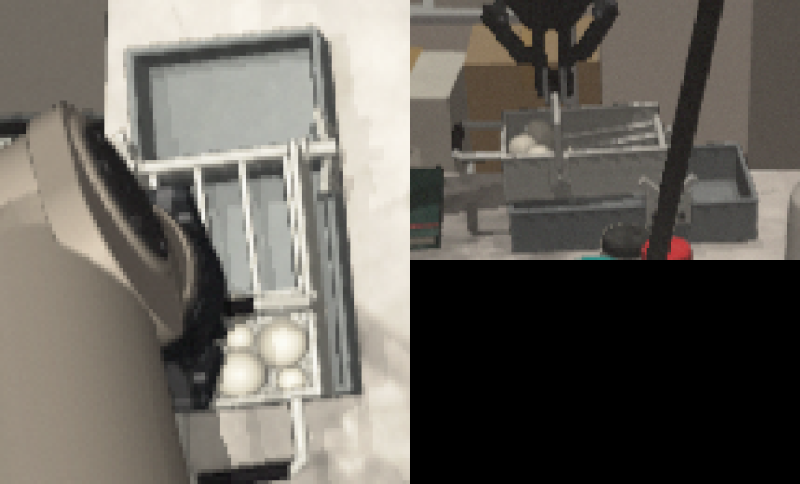

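View pics/n2.png

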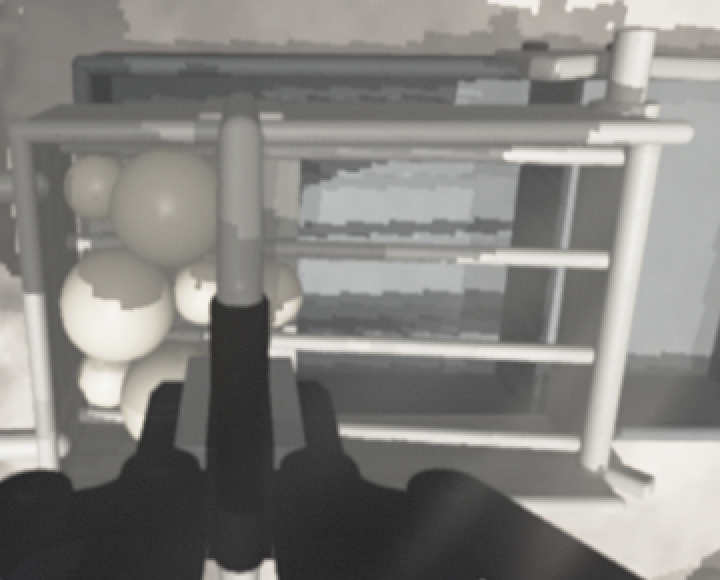

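Emit:
{"method": "step_arm", "body": {
  "increments": [
    [0,0,0.2,0,0,0,1],
    [0,0,0.2,0,0,0,1],
    [0,0,0.2,0,0,0,1],
    [0,0,0,0,0,0,1]
  ]
}}

```text
t: 18.5
eef_pos: [0.4629, 0.2697, 0.0999]
tool_rot: [0.001, 0.999, 0.052, -0.0]
contact_force: [0.1, -0.0, -6.3]
gripper_width: 0.09
```

Emit:
{"method": "step_arm", "body": {
  "increments": [
    [0,0,0.15,0,0,0,1],
    [0,0,0.15,0,0,0,1],
    [0,0,0,0,0,0,1]
  ]
}}

```text
t: 18.8
eef_pos: [0.4633, 0.2703, 0.0991]
tool_rot: [0.0, 0.999, 0.052, 0.0]
contact_force: [-6.7, -2.7, 15.0]
gripper_width: 0.092
```

```bash
python3 - <<'E'
from meas import *
w=shot('wrist','o_w');s=shot('side','o_s')
P,R,st=cur();print(P,yawof(R),st['t'],st['contact_force'],st['torque'])
w=w['pixels'];s=s['pixels']
a=cv2.resize(w[110:400,380:560,::-1],(360,580),interpolation=3);b=cv2.resize(s[130:230,230:380,::-1],(440,293),interpolation=3)
b=cv2.copyMakeBorder(b,0,580-293,0,0,0);cv2.imwrite('pics/o1.png',np.hstack([a,b]))
E
```

```text
[0.46332152 0.27025445 0.09914984] 5.952424396224505 18.9 [-6.3676177  -1.44532549 14.11463969] [-0.64263484  1.38711575 -0.00375296]
```

View pics/o1.png

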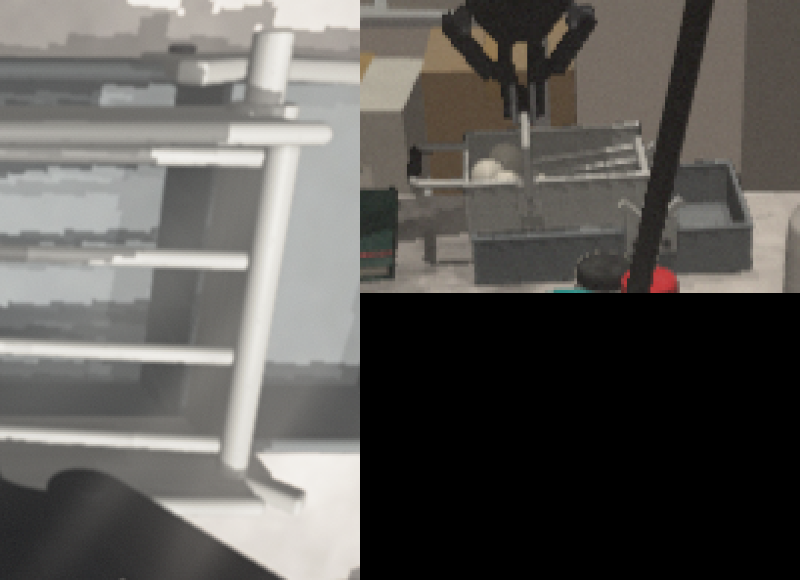

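Emit:
{"method": "step_arm", "body": {
  "increments": [
    [0,0,-0.1,0,0,0,1],
    [0,0,0,0,0,0,1],
    [0,0,0,0,0,0,1]
  ],
  "squeeze": 20
}}

```text
t: 19.2
eef_pos: [0.4633, 0.2702, 0.0993]
tool_rot: [0.0, 0.999, 0.052, 0.0]
contact_force: [-5.4, -3.1, 9.3]
gripper_width: 0.09
```

```bash
python3 - <<'E'
from meas import *
P,R,st=cur();print(P,yawof(R),st['t'],st['contact_force'],st['torque'])
E
```

```text
[0.46333692 0.27020268 0.09931646] 5.965430343190725 19.2 [-5.38498722 -3.10714705  9.27793219] [-0.41056974  0.91112583 -0.03072787]
```

Emit:
{"method": "step_arm", "body": {
  "increments": [
    [-0.1,0,-0.1,0,0,0,1],
    [-0.1,0,0,0,0,0,1],
    [0,0,0,0,0,0,1]
  ]
}}

```text
t: 19.5
eef_pos: [0.4621, 0.2699, 0.0995]
tool_rot: [0.0, 0.999, 0.052, 0.001]
contact_force: [1.9, -0.8, -1.6]
gripper_width: 0.092
```

```bash
python3 - <<'E'
from meas import *
P,R,st=cur();print(P,yawof(R),st['t'],st['contact_force'],st['torque'])
E
```

```text
[0.46208825 0.26987884 0.09947379] 5.961389979699865 19.5 [ 1.89975549 -0.82057336 -1.60701663] [ 0.00268898 -0.44802799  0.00672045]
```

Emit:
{"method": "step_arm", "body": {
  "increments": [
    [0,0,0,0,0,0,0.85],
    [0,0,0,0,0,0,0.8],
    [0,0,0,0,0,0,0.4],
    [0,0,0,0,0,0,0.4],
    [0,0,0,0,0,0,0.4]
  ]
}}

```text
t: 20.0
eef_pos: [0.4611, 0.2697, 0.0992]
tool_rot: [0.001, 0.999, 0.052, 0.0]
contact_force: [0.3, 0.2, -0.5]
gripper_width: 0.596
```

```bash
python3 - <<'E'
from meas import *
w=shot('wrist','p_w');s=shot('side','p_s');t=shot('top','p_t')
P,R,st=cur();print(P,yawof(R),st['t'],st['contact_force'],st['torque'],st['gripper_width'])
t=t['pixels'];s=s['pixels']
a=cv2.resize(t[180:310,150:260,::-1],(410,484),interpolation=3);b=cv2.resize(s[130:230,230:380,::-1],(390,260),interpolation=3)
b=cv2.copyMakeBorder(b,0,484-260,0,0,0);cv2.imwrite('pics/p1.png',np.hstack([a,b]))
E
```

```text
[0.46112185 0.26967751 0.099232  ] 5.973922598238966 20.15 [-1.10872187 -1.04819061 -0.23295638] [0.02249258 0.02707585 0.00118731] 0.6029840533165288
```

View pics/p1.png

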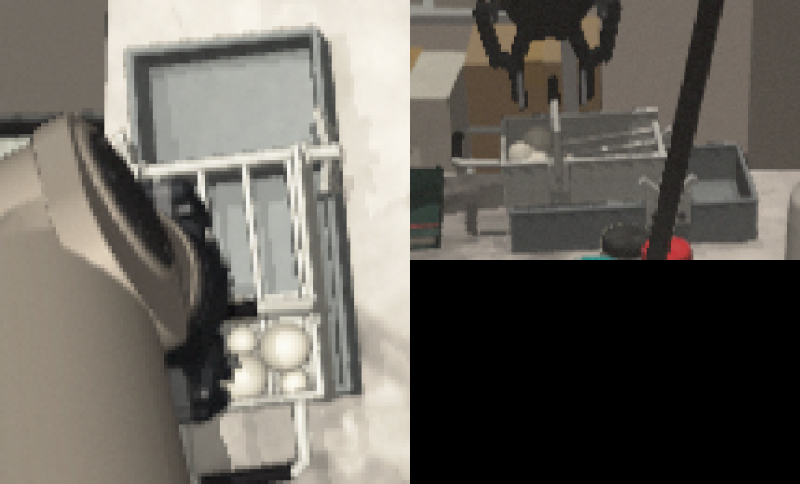

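View pics/p_w.png

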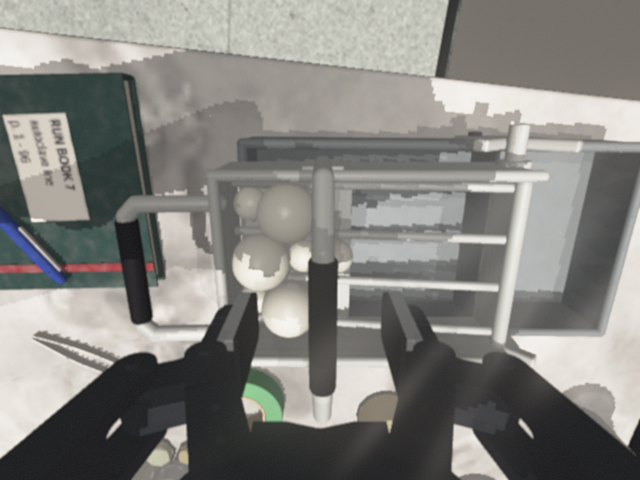

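Emit:
{"method": "step_arm", "body": {
  "increments": [
    [0,0,-1,0,0,0,0.4],
    [0,0,-2,0,0,0,0.4],
    [0,0,-2.5,0,0,0,0.4],
    [-0.5,0,-1.5,0,0,0,0.58],
    [-1.5,0,0,0,0,0,0.58],
    [-2,0,0,0,0,0,0.58],
    [-2,0,0,0,0,0,0.58],
    [-2,0,0,0,0,0,0.58],
    [-1.2,0,0,0,0,0,0.58],
    [-0.4,0,0,0,0,0,0.58],
    [0,0,0,0,0,0,0.58],
    [0,0,0,0,0,0,0.58]
  ]
}}

```text
t: 21.35
eef_pos: [0.3662, 0.2599, 0.1692]
tool_rot: [0.001, 0.999, 0.052, 0.001]
contact_force: [-0.1, -0.4, 1.1]
gripper_width: 0.416
```

```bash
python3 - <<'E'
from meas import *
w=shot('wrist','q_w');s=shot('side','q_s');t=shot('top','q_t')
P,R,st=cur();print(P,yawof(R),st['t'],st['contact_force'],st['gripper_width'],st['q'])
for n in('sieve_end_bar','sieve_pivot'):
    r={}
    for c,p in(('w',w),('t',t),('s',s)):
        l=bot.pinpoint(p,n)
        if l: print(n,c,np.round(l[0]['point'],1),round(l[0]['score'],2)); r[c]=ray(p,l[0]['point'])
    for k in('wt','ws','ts'):
        if all(a in r for a in k): print(k,tri([r[a] for a in k])[0].round(4))
t=t['pixels'];s=s['pixels']
a=cv2.resize(t[180:310,150:260,::-1],(410,484),interpolation=3);b=cv2.resize(s[130:230,230:380,::-1],(390,260),interpolation=3)
b=cv2.copyMakeBorder(b,0,484-260,0,0,0);cv2.imwrite('pics/q1.png',np.hstack([a,b]))
E
```

```text
[0.36631218 0.25978215 0.16916466] 5.927087951438734 21.5 [ 1.0484293   1.46039554 -0.22025103] 0.42297717514525063 [-1.039273    0.14565774  0.31156681  2.12969543 -0.05565134  0.87430921
 -0.59161223]
sieve_end_bar w [317.4 232.9] 0.9
sieve_end_bar t [215.1 308.8] 0.72
sieve_end_bar s [247.2 188.4] 0.82
wt [0.3639 0.261  0.0929]
ws [0.3645 0.2577 0.0822]
ts [0.3634 0.2641 0.079 ]
sieve_pivot w [581. 224.] 0.72
sieve_pivot t [207.3 226.6] 0.81
sieve_pivot s [326.7 188.8] 0.84
wt [0.5542 0.2834 0.0774]
ws [0.5638 0.2808 0.0668]
ts [0.5614 0.2883 0.0635]
```

View pics/q_w.png

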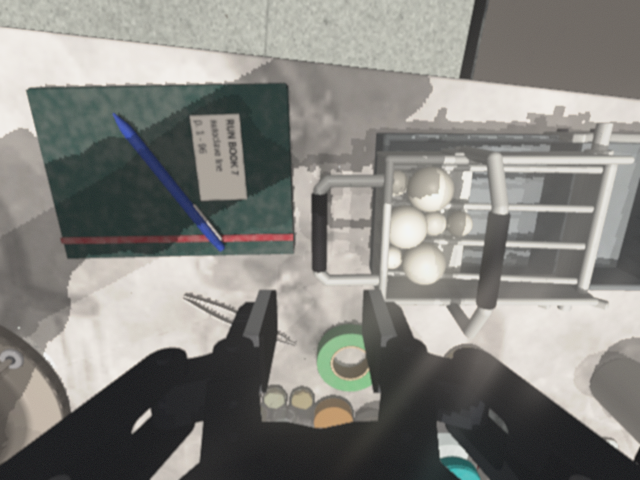

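View pics/q1.png

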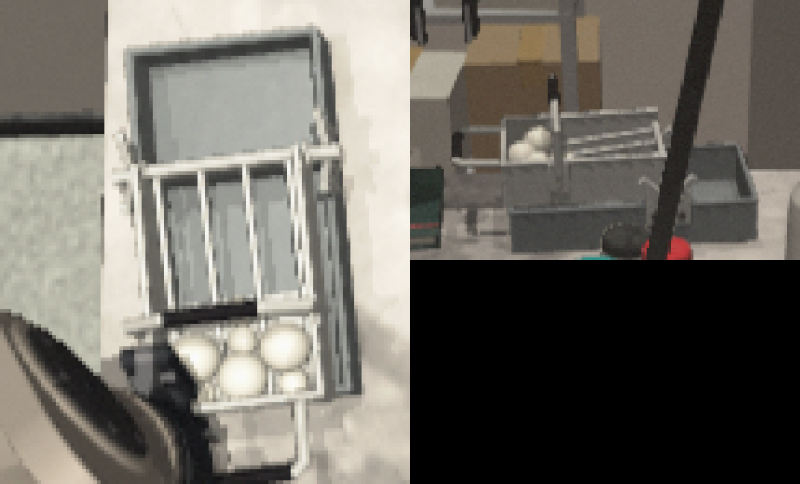

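Emit:
{"method": "step_arm", "body": {
  "increments": [
    [-0.1,0,0.6,0,0,0,0.58],
    [0,0,1.6,0,0,0,0.58],
    [0,0,2.4,0,0,0,0.58],
    [0,0,2.6,0,0,0,0.58],
    [0,0,2.2,0,0,0,0.58],
    [0,0,1.6,0,0,0,0.58],
    [0,0,0.9,0,0,0,0.58],
    [0,0,0.3,0,0,0,0.58],
    [0,0,0,0,0,0,0.58]
  ]
}}

```text
t: 22.7
eef_pos: [0.3648, 0.2595, 0.0471]
tool_rot: [0.001, 0.999, 0.052, 0.0]
contact_force: [0.8, 0.3, -0.1]
gripper_width: 0.423
```

```bash
python3 - <<'E'
from meas import *
w=shot('wrist','r_w');s=shot('side','r_s')
P,R,st=cur();print(P,yawof(R),st['t'],st['contact_force'],st['gripper_width'])
s=s['pixels'];cv2.imwrite('pics/r1.png',cv2.resize(s[110:230,200:380,::-1],None,fx=4,fy=4,interpolation=3))
E
```

```text
[0.36515289 0.25988036 0.04777369] 5.969214250952717 22.8 [0.49603152 0.57230935 0.20553114] 0.41893510660410865
```

View pics/r_w.png

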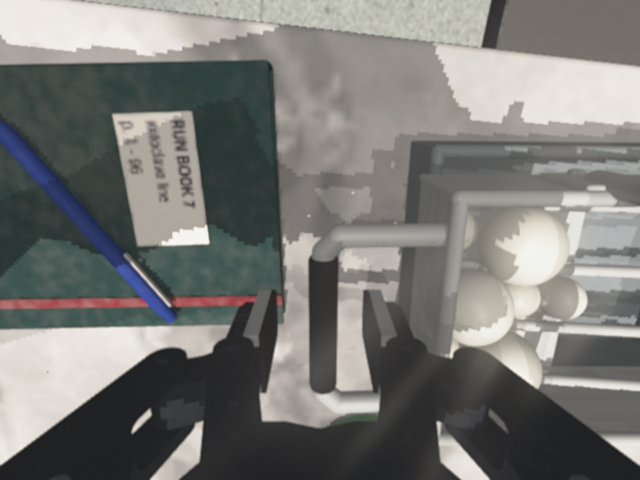

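View pics/r1.png

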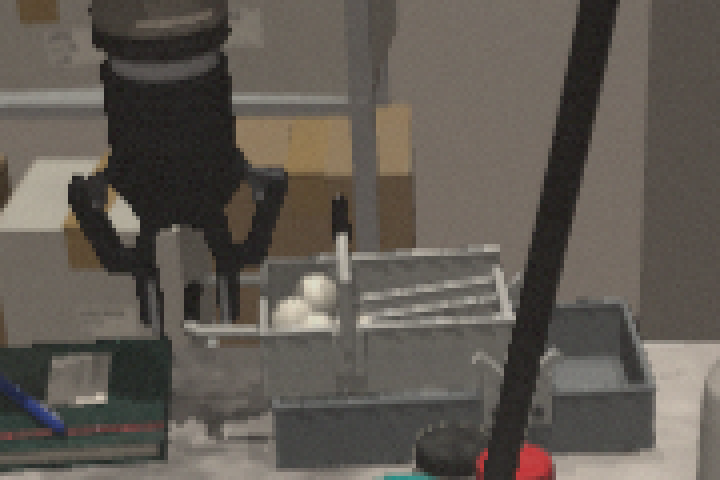

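Emit:
{"method": "step_arm", "body": {
  "increments": [
    [0,0,0,0,0,0,0.8],
    [0,0,0,0,0,0,1],
    [0,0,0,0,0,0,1],
    [0,0,0,0,0,0,1],
    [0,0,0,0,0,0,1]
  ],
  "squeeze": 45
}}

```text
t: 23.3
eef_pos: [0.3653, 0.26, 0.0476]
tool_rot: [0.0, 0.999, 0.052, 0.001]
contact_force: [0.4, 0.5, 3.4]
gripper_width: 0.105
```

```bash
cat > tilt.py <<'E'
import numpy as np
def T(phis,dec=2,grip=1,R=(-20.0,2.6)):
    f=lambda a:np.array([R[0]*np.cos(a)+R[1]*np.sin(a),R[1]*np.cos(a)-R[0]*np.sin(a)])
    c=f(np.radians(phis[0]));o=[]
    for p in phis[1:]:
        d=np.round(f(np.radians(p))-c,dec);c=c+d;o.append([d[0]+0.,0,-d[1]+0.,0,0,0,grip])
    for i in range(0,len(o),20): print('['+','.join('['+','.join(f'{v:.4g}' for v in r)+']' for r in o[i:i+20])+']')
E
python3 - <<'E'
from plan import *
from tilt import *
P,R,st=cur();print(P,yawof(R),st['t'],st['contact_force'],st['gripper_width'])
T([0,.3,.8,1.5,2.3,3.2,4,5,6,7,8,9,10,11,12,13,14,15,15.5,15.8,16])
T([16,16.5,17,18,19,20,21,22,23,24,25,26,27,28,29,29.5,30])
E
```

```text
[0.3653411  0.25997184 0.0475999 ] 5.965107111835925 23.3 [0.40768017 0.46876804 3.41689732] 0.10524868644386783
[[0.01,0,-0.1,0,0,0,1],[0.03,0,-0.18,0,0,0,1],[0.03,0,-0.24,0,0,0,1],[0.05,0,-0.28,0,0,0,1],[0.06,0,-0.31,0,0,0,1],[0.05,0,-0.28,0,0,0,1],[0.07,0,-0.34,0,0,0,1],[0.08,0,-0.35,0,0,0,1],[0.09,0,-0.34,0,0,0,1],[0.09,0,-0.34,0,0,0,1],[0.09,0,-0.34,0,0,0,1],[0.11,0,-0.33,0,0,0,1],[0.1,0,-0.34,0,0,0,1],[0.12,0,-0.33,0,0,0,1],[0.12,0,-0.33,0,0,0,1],[0.12,0,-0.33,0,0,0,1],[0.13,0,-0.33,0,0,0,1],[0.07,0,-0.16,0,0,0,1],[0.04,0,-0.1,0,0,0,1],[0.03,0,-0.06,0,0,0,1]]
[[0.07,0,-0.16,0,0,0,1],[0.07,0,-0.16,0,0,0,1],[0.15,0,-0.32,0,0,0,1],[0.15,0,-0.32,0,0,0,1],[0.16,0,-0.31,0,0,0,1],[0.17,0,-0.31,0,0,0,1],[0.17,0,-0.31,0,0,0,1],[0.17,0,-0.31,0,0,0,1],[0.19,0,-0.3,0,0,0,1],[0.18,0,-0.3,0,0,0,1],[0.19,0,-0.29,0,0,0,1],[0.2,0,-0.29,0,0,0,1],[0.2,0,-0.29,0,0,0,1],[0.21,0,-0.29,0,0,0,1],[0.1,0,-0.14,0,0,0,1],[0.11,0,-0.14,0,0,0,1]]
```

Emit:
{"method": "step_arm", "body": {
  "increments": [
    [0.01,0,-0.1,0,0,0,1],
    [0.03,0,-0.18,0,0,0,1],
    [0.03,0,-0.24,0,0,0,1],
    [0.05,0,-0.28,0,0,0,1],
    [0.06,0,-0.31,0,0,0,1],
    [0.05,0,-0.28,0,0,0,1],
    [0.07,0,-0.34,0,0,0,1],
    [0.08,0,-0.35,0,0,0,1],
    [0.09,0,-0.34,0,0,0,1],
    [0.09,0,-0.34,0,0,0,1],
    [0.09,0,-0.34,0,0,0,1],
    [0.11,0,-0.33,0,0,0,1],
    [0.1,0,-0.34,0,0,0,1],
    [0.12,0,-0.33,0,0,0,1],
    [0.12,0,-0.33,0,0,0,1],
    [0.12,0,-0.33,0,0,0,1],
    [0.13,0,-0.33,0,0,0,1],
    [0.07,0,-0.16,0,0,0,1],
    [0.04,0,-0.1,0,0,0,1],
    [0.03,0,-0.06,0,0,0,1]
  ]
}}

```text
t: 25.3
eef_pos: [0.3795, 0.2611, 0.1013]
tool_rot: [0.001, 0.999, 0.052, 0.0]
contact_force: [1.3, 0.5, -5.8]
gripper_width: 0.11
```

```bash
cat > look.py <<'E'
import sys
from meas import *
n=sys.argv[1]
w=shot('wrist',n+'_w')['pixels'];s=shot('side')['pixels'];t=shot('top')['pixels']
P,R,st=cur();print(P,yawof(R),st['t'],st['contact_force'],st['gripper_width'])
a=cv2.resize(t[170:300,165:265,::-1],(460,598),interpolation=3);b=cv2.resize(s[110:230,240:380,::-1],(340,291),interpolation=3)
c=cv2.resize(w[120:420,290:640,::-1],(340,291),interpolation=3);d=np.vstack([b,c]);d=cv2.copyMakeBorder(d,0,598-d.shape[0],0,0,0)
cv2.imwrite(f'pics/{n}.png',np.hstack([a,d]))
E
python3 look.py s
```

```text
[0.37947098 0.26109636 0.10125037] 5.970478457050387 25.45 [ 1.6414772   0.29515821 -4.03502041] 0.10491494697263545
```

View pics/s.png

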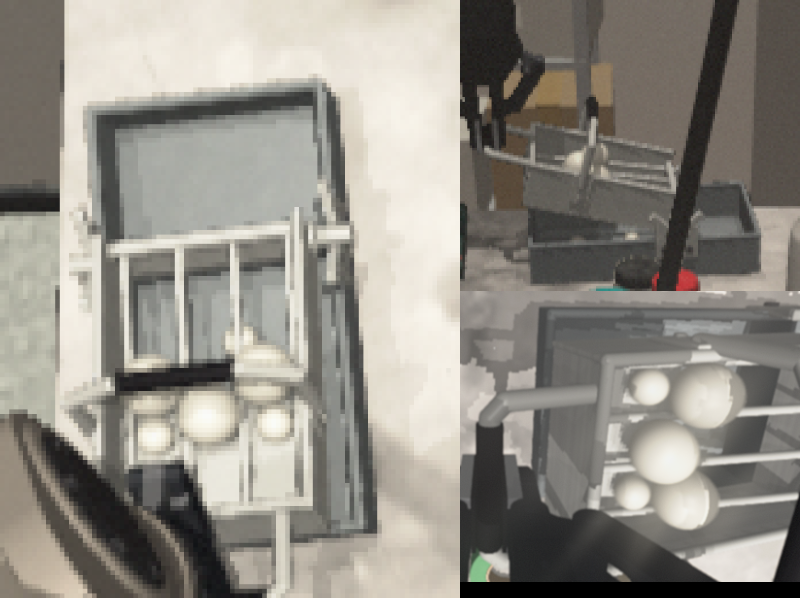

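Emit:
{"method": "step_arm", "body": {
  "increments": [
    [0.07,0,-0.16,0,0,0,1],
    [0.07,0,-0.16,0,0,0,1],
    [0.07,0,-0.16,0,0,0,1],
    [0.08,0,-0.16,0,0,0,1],
    [0.15,0,-0.32,0,0,0,1],
    [0.16,0,-0.31,0,0,0,1],
    [0.17,0,-0.31,0,0,0,1],
    [0.17,0,-0.31,0,0,0,1],
    [0.17,0,-0.31,0,0,0,1],
    [0.19,0,-0.3,0,0,0,1],
    [0.18,0,-0.3,0,0,0,1],
    [0,0,0,0,0,0,1],
    [0,0,0,0,0,0,1],
    [0,0,0,0,0,0,1],
    [0,0,0,0,0,0,1]
  ]
}}

```text
t: 26.95
eef_pos: [0.394, 0.2628, 0.1292]
tool_rot: [0.001, 0.999, 0.052, 0.0]
contact_force: [-1.3, 1.6, -1.8]
gripper_width: 0.108
```

```bash
python3 look.py t
```

```text
[0.39400462 0.26278338 0.12923337] 5.986670372201608 27.1 [-2.32867095  0.70695514 -2.04502164] 0.10972756662338842
```

View pics/t.png

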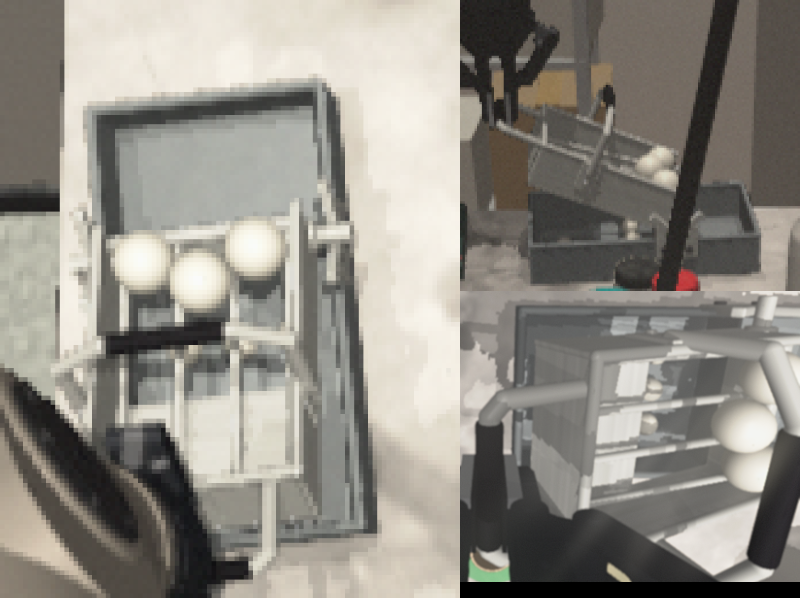

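View pics/t_w.png

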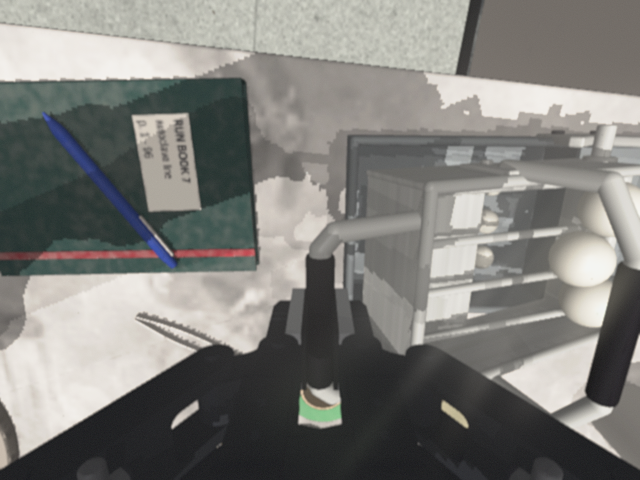

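```bash
python3 - <<'E'
from tilt import *
T([25,25.3,26,27,28,29,30,31,32,33,34,35,36,37,37.7,38])
E
```

```text
[[0.06,0,-0.09,0,0,0,1],[0.13,0,-0.21,0,0,0,1],[0.2,0,-0.29,0,0,0,1],[0.2,0,-0.29,0,0,0,1],[0.21,0,-0.28,0,0,0,1],[0.21,0,-0.28,0,0,0,1],[0.21,0,-0.28,0,0,0,1],[0.22,0,-0.27,0,0,0,1],[0.23,0,-0.27,0,0,0,1],[0.23,0,-0.27,0,0,0,1],[0.24,0,-0.26,0,0,0,1],[0.24,0,-0.26,0,0,0,1],[0.24,0,-0.25,0,0,0,1],[0.17,0,-0.18,0,0,0,1],[0.08,0,-0.07,0,0,0,1]]
```

Emit:
{"method": "step_arm", "body": {
  "increments": [
    [0.06,0,-0.09,0,0,0,1],
    [0.13,0,-0.21,0,0,0,1],
    [0.2,0,-0.29,0,0,0,1],
    [0.2,0,-0.29,0,0,0,1],
    [0.21,0,-0.28,0,0,0,1],
    [0.21,0,-0.28,0,0,0,1],
    [0.21,0,-0.28,0,0,0,1],
    [0.22,0,-0.27,0,0,0,1],
    [0.23,0,-0.27,0,0,0,1],
    [0.23,0,-0.27,0,0,0,1],
    [0.24,0,-0.26,0,0,0,1],
    [0.24,0,-0.26,0,0,0,1],
    [0.24,0,-0.25,0,0,0,1],
    [0.17,0,-0.18,0,0,0,1],
    [0.08,0,-0.07,0,0,0,1],
    [0,0,0,0,0,0,1],
    [0,0,0,0,0,0,1],
    [0,0,0,0,0,0,1]
  ]
}}

```text
t: 28.9
eef_pos: [0.4211, 0.2658, 0.1653]
tool_rot: [0.001, 0.999, 0.052, -0.001]
contact_force: [-10.1, -0.5, 7.0]
gripper_width: 0.107
```

```bash
python3 look.py u; python3 - <<'E'
from meas import *
for c in('top','side','wrist'):
    p=shot(c,'u_'+c)
    for n in('small_1_center','large_1_center'):
        print(c,n,[(np.round(l['point']).tolist(),round(l['score'],2)) for l in bot.find_in(p,n) if l['score']>.2])
E
```

```text
[0.42116849 0.26585324 0.16528152] 6.002091759552131 29.05 [-10.27649191  -0.20900853   6.00458408] 0.10769326296991488
top small_1_center []
top large_1_center [([220.0, 218.0], 0.67), ([214.0, 248.0], 0.5)]
side small_1_center []
side large_1_center []
wrist small_1_center [([438.0, 245.0], 0.62)]
wrist large_1_center [([528.0, 281.0], 0.98), ([538.0, 202.0], 0.57)]
```

View pics/u.png

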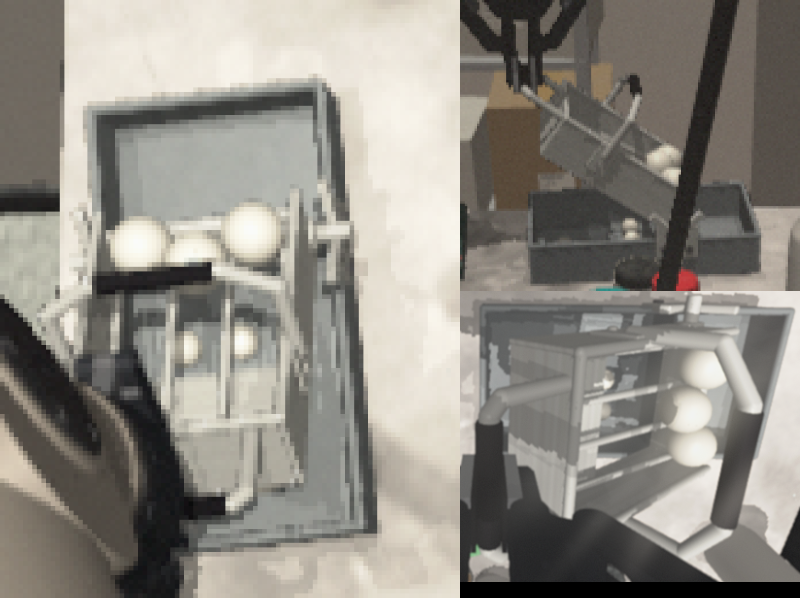

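View pics/u_w.png

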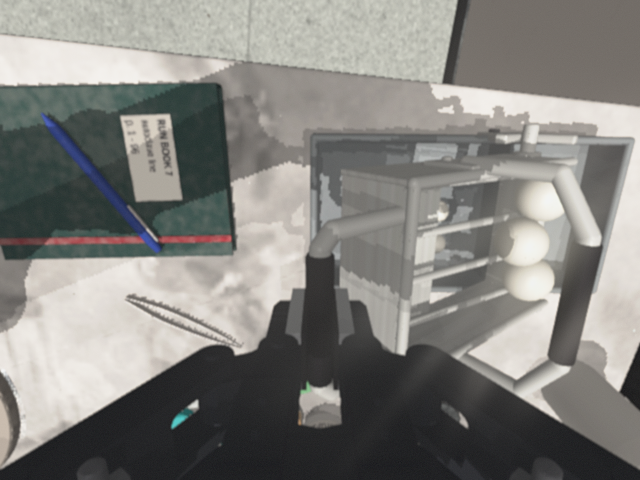

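```bash
python3 - <<'E'
import cv2,numpy as np
s=cv2.imread('pics/u_side.png');w=cv2.imread('pics/u_wrist.png');t=cv2.imread('pics/u_top.png')
cv2.imwrite('pics/u5.png',cv2.resize(s[130:235,255:380],None,fx=6,fy=5.6,interpolation=3))
cv2.imwrite('pics/u6.png',cv2.resize(w[120:320,390:620],None,fx=3.4,fy=2.9,interpolation=3))
cv2.imwrite('pics/u7.png',cv2.resize(t[180:290,180:255],None,fx=5.4,fy=5.4,interpolation=3))
E
```

```text
(no output)
```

View pics/u5.png

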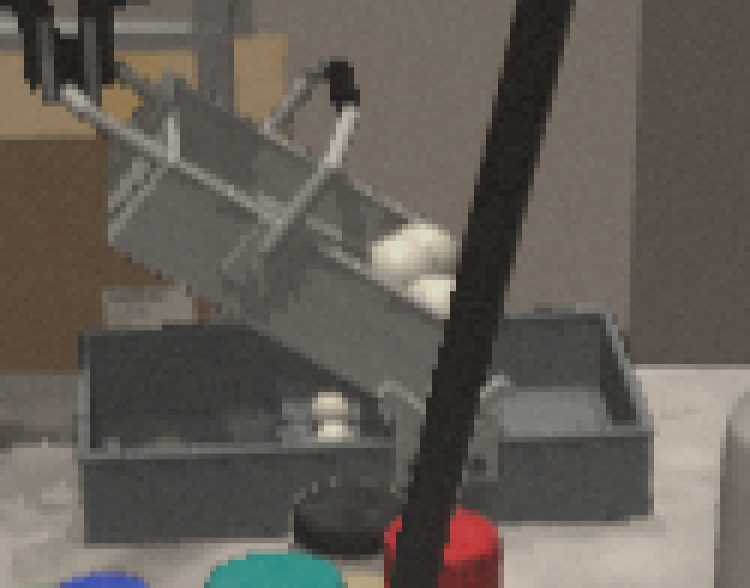

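View pics/u6.png

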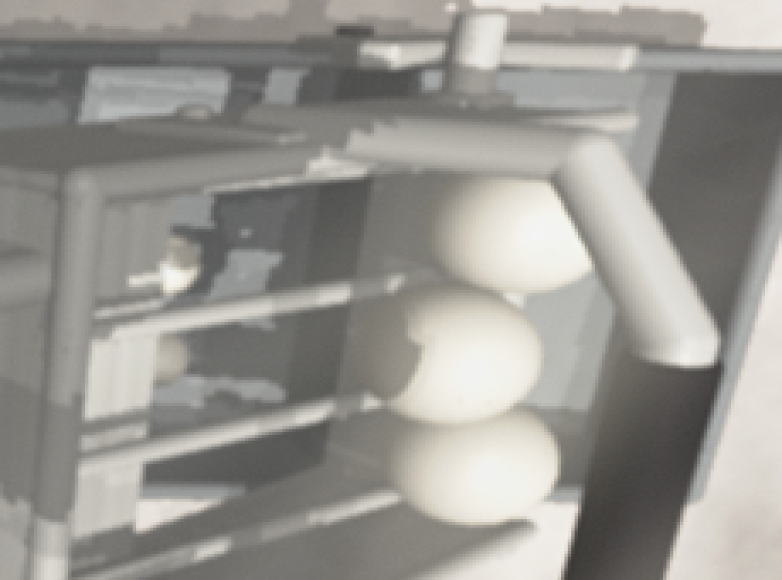

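View pics/u7.png

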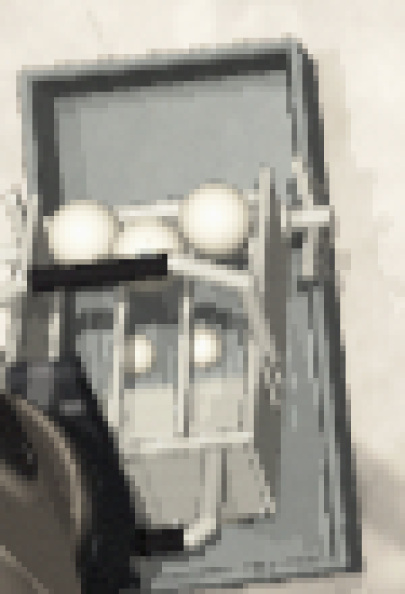

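```bash
python3 - <<'E'
from tilt import *
T([38,38.5,39.2,40,41,42,43,44,45,46,46.6,47],R=(-20.2,2.6))
E
```

```text
[[0.13,0,-0.12,0,0,0,1],[0.18,0,-0.18,0,0,0,1],[0.2,0,-0.19,0,0,0,1],[0.27,0,-0.24,0,0,0,1],[0.27,0,-0.23,0,0,0,1],[0.27,0,-0.23,0,0,0,1],[0.27,0,-0.23,0,0,0,1],[0.28,0,-0.22,0,0,0,1],[0.29,0,-0.21,0,0,0,1],[0.17,0,-0.13,0,0,0,1],[0.11,0,-0.08,0,0,0,1]]
```

Emit:
{"method": "step_arm", "body": {
  "increments": [
    [-0.08,0,-0.06,0,0,0,1],
    [-0.08,0,-0.06,0,0,0,1],
    [0,0,0,0,0,0,1],
    [0.13,0,-0.12,0,0,0,1],
    [0.18,0,-0.18,0,0,0,1],
    [0.2,0,-0.19,0,0,0,1],
    [0.27,0,-0.24,0,0,0,1],
    [0.27,0,-0.23,0,0,0,1],
    [0.27,0,-0.23,0,0,0,1],
    [0.27,0,-0.23,0,0,0,1],
    [0.28,0,-0.22,0,0,0,1],
    [0.29,0,-0.21,0,0,0,1],
    [0.17,0,-0.13,0,0,0,1],
    [0.11,0,-0.08,0,0,0,1],
    [0,0,0,0,0,0,1]
  ]
}}

```text
t: 31.0
eef_pos: [0.4447, 0.2684, 0.1872]
tool_rot: [0.001, 0.999, 0.052, -0.001]
contact_force: [-8.6, 0.2, 6.9]
gripper_width: 0.105
```

```bash
python3 - <<'E'
from meas import *
w=shot('wrist','v_w')['pixels'];s=shot('side','v_s')['pixels'];t=shot('top','v_t')['pixels']
P,R,st=cur();print(P,yawof(R),st['t'],st['contact_force'],st['gripper_width'])
cv2.imwrite('pics/v5.png',cv2.resize(s[120:235,255:380,::-1],None,fx=6,fy=5.2,interpolation=3))
cv2.imwrite('pics/v6.png',cv2.resize(w[100:320,330:600,::-1],None,fx=2.9,fy=2.7,interpolation=3))
cv2.imwrite('pics/v7.png',cv2.resize(t[180:290,180:255,::-1],None,fx=5.4,fy=5.4,interpolation=3))
E
```

```text
[0.44466505 0.26833731 0.18712009] 5.990742232029382 31.15 [-7.9468504  -0.38523337  6.20360719] 0.10582888138213704
```

View pics/v5.png

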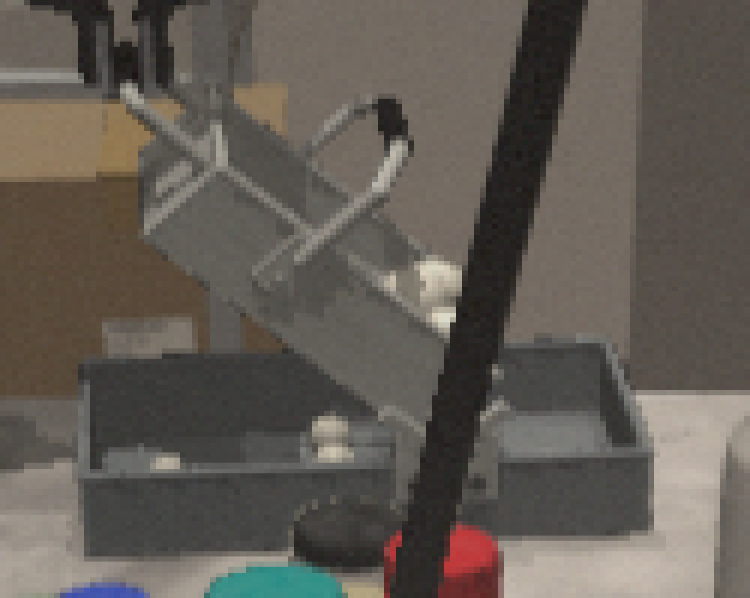

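View pics/v6.png

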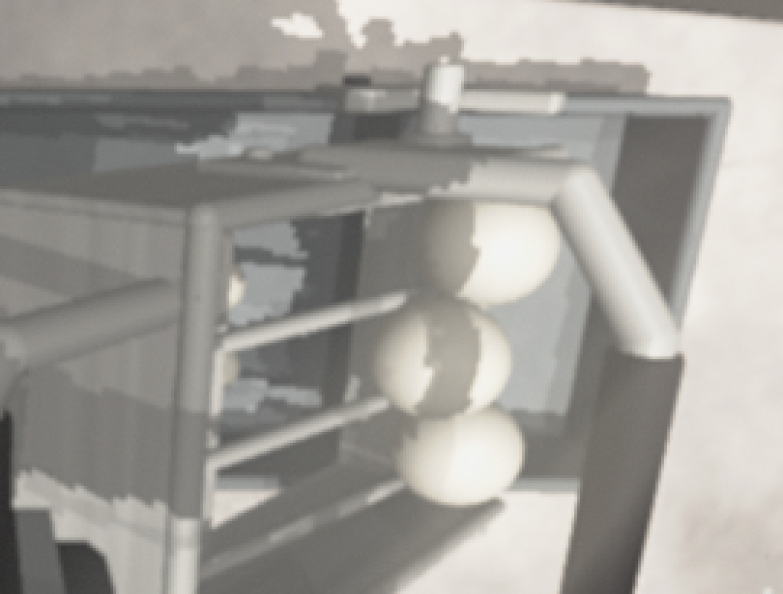

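View pics/v7.png

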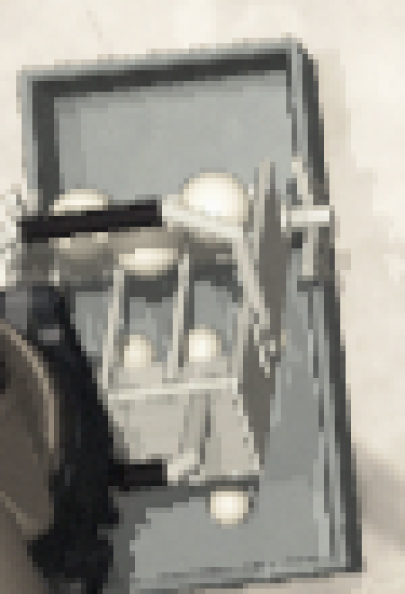

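```bash
python3 - <<'E'
from meas import *
ps={c:shot(c,'x_'+c) for c in('top','side','wrist')}
for c,p in ps.items():
  for n in('small_1_center','large_1_center'):
    print(c,n,[(np.round(l['point']).tolist(),round(l['score'],2)) for l in bot.pinpoint(p,n) if l['score']>.1])
ax=np.array([np.cos(np.radians(6)),np.sin(np.radians(6)),0]);ny=np.array([-ax[1],ax[0],0]);C=np.array([.565,.28,.0125])
crop={'top':(180,290,180,255,5),'side':(120,235,255,380,5.5),'wrist':(90,330,330,600,2.6)}
for c,p in ps.items():
    a,b,l,r,k=crop[c]
    im=cv2.resize(p['pixels'][a:b,l:r,::-1],None,fx=k,fy=k,interpolation=3).copy()
    for i,x in enumerate(np.linspace(-.139,-.013,6)):
        for j,y in enumerate(np.linspace(-.049,.049,5)):
            u=(proj(p,C+ax*x+ny*y)-[l,a])*k
            cv2.circle(im,tuple(int(v) for v in u),2,(0,0,255),-1);cv2.putText(im,f'{i}{j}',tuple(int(v) for v in u),0,.35,(255,0,0),1)
    cv2.imwrite(f'pics/x1_{c}.png',im)
print(bot.get_obs()['t'])
E
```

```text
top small_1_center []
top large_1_center [([220.0, 216.0], 0.49), ([196.0, 221.0], 0.34)]
side small_1_center []
side large_1_center [([331.0, 175.0], 0.67), ([262.0, 252.0], 0.18)]
wrist small_1_center [([403.0, 237.0], 0.56)]
wrist large_1_center [([485.0, 269.0], 0.72), ([492.0, 203.0], 0.45)]
31.6
```

View pics/x1_top.png

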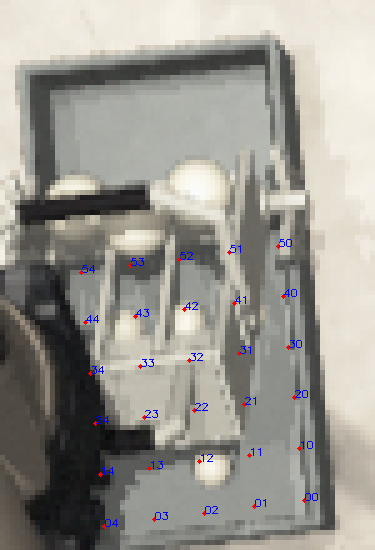

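View pics/x1_side.png

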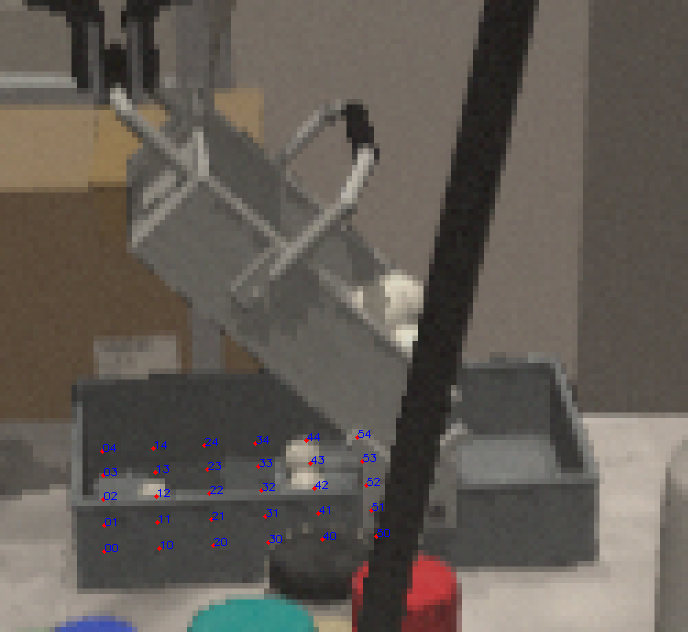

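View pics/x1_wrist.png

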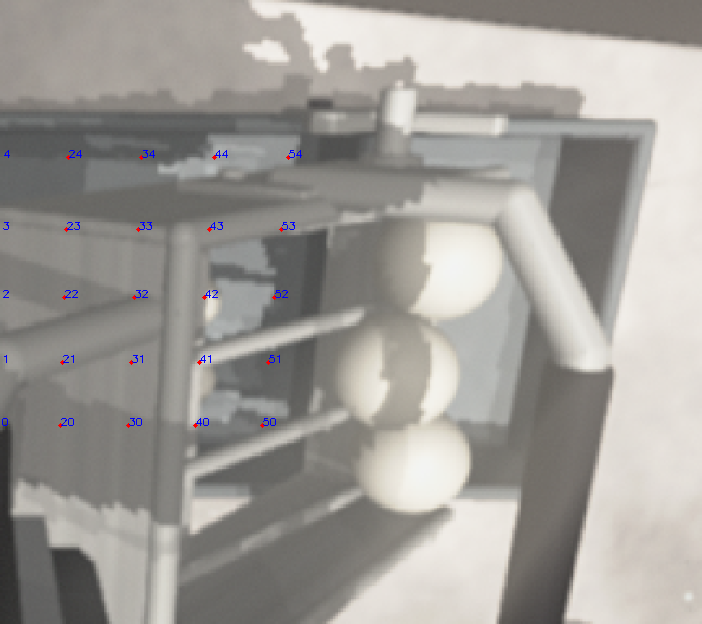

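```bash
python3 - <<'E'
from tilt import *
T([47,47.6,48.5,50,51.5,53,55,57,59,61,63,65,67,69,71,73,75,77,79,81,83,85,86.3,87],R=(-20.25,2.6))
E
```

```text
[[0.17,0,-0.12,0,0,0,1],[0.27,0,-0.19,0,0,0,1],[0.44,0,-0.29,0,0,0,1],[0.46,0,-0.28,0,0,0,1],[0.46,0,-0.27,0,0,0,1],[0.62,0,-0.35,0,0,0,1],[0.64,0,-0.32,0,0,0,1],[0.65,0,-0.29,0,0,0,1],[0.66,0,-0.28,0,0,0,1],[0.66,0,-0.25,0,0,0,1],[0.68,0,-0.23,0,0,0,1],[0.68,0,-0.2,0,0,0,1],[0.69,0,-0.18,0,0,0,1],[0.69,0,-0.16,0,0,0,1],[0.7,0,-0.13,0,0,0,1],[0.71,0,-0.11,0,0,0,1],[0.71,0,-0.08,0,0,0,1],[0.71,0,-0.06,0,0,0,1],[0.71,0,-0.03,0,0,0,1],[0.71,0,-0.01,0,0,0,1]]
[[0.71,0,0.01,0,0,0,1],[0.47,0,0.03,0,0,0,1],[0.25,0,0.01,0,0,0,1]]
```

Emit:
{"method": "step_arm", "body": {
  "increments": [
    [-0.06,0,-0.08,0,0,0,1],
    [-0.06,0,-0.08,0,0,0,1],
    [0.17,0,-0.12,0,0,0,1],
    [0.27,0,-0.19,0,0,0,1],
    [0.44,0,-0.29,0,0,0,1],
    [0.46,0,-0.28,0,0,0,1],
    [0.46,0,-0.27,0,0,0,1],
    [0.62,0,-0.35,0,0,0,1],
    [0.64,0,-0.32,0,0,0,1],
    [0.65,0,-0.29,0,0,0,1]
  ]
}}

```text
t: 32.6
eef_pos: [0.4813, 0.2725, 0.2105]
tool_rot: [0.0, 0.999, 0.052, 0.0]
contact_force: [-5.1, -1.1, 7.4]
gripper_width: 0.108
```

```bash
python3 look.py y
```

```text
[0.48193554 0.2724382  0.21078314] 5.963470669011837 32.75 [-5.56445659  0.39290458  6.96553018] 0.10722948708304754
```

View pics/y.png

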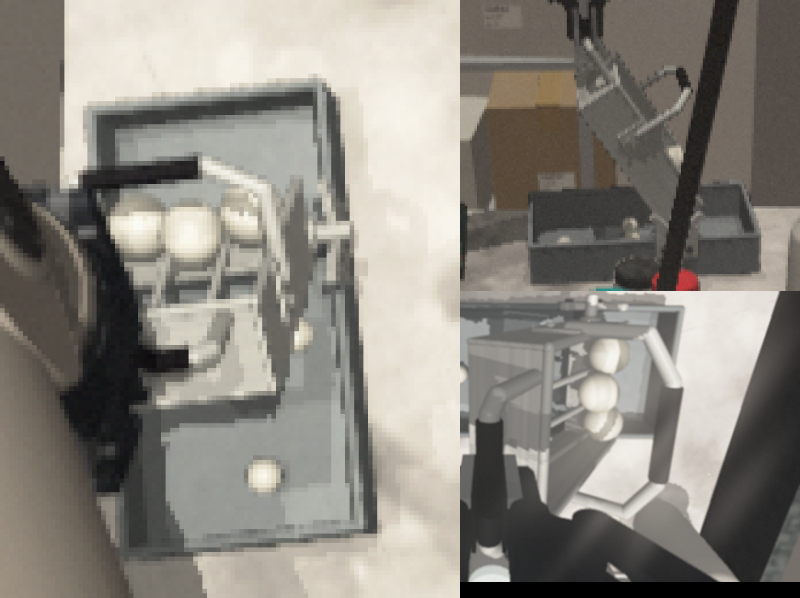

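Emit:
{"method": "step_arm", "body": {
  "increments": [
    [0.6,0,-0.32,0,0,0,1],
    [0.62,0,-0.3,0,0,0,1],
    [0.68,0,-0.25,0,0,0,1],
    [0.68,0,-0.2,0,0,0,1],
    [0.69,0,-0.18,0,0,0,1],
    [0.69,0,-0.16,0,0,0,1],
    [0.7,0,-0.13,0,0,0,1],
    [0.71,0,-0.11,0,0,0,1],
    [0.71,0,-0.08,0,0,0,1],
    [0.71,0,-0.06,0,0,0,1],
    [0.71,0,-0.03,0,0,0,1],
    [0.71,0,-0.01,0,0,0,1],
    [0.71,0,0.01,0,0,0,1],
    [0.47,0,0.03,0,0,0,1],
    [0.25,0,0.01,0,0,0,1],
    [0,0,0,0,0,0,1],
    [0,0,0,0,0,0,1],
    [0,0,0,0,0,0,1]
  ]
}}

```text
t: 34.55
eef_pos: [0.5782, 0.2816, 0.2277]
tool_rot: [0.001, 0.999, 0.052, 0.001]
contact_force: [0.4, -2.1, 4.3]
gripper_width: 0.106
```

```bash
python3 look.py z
```

```text
[0.57810659 0.28162225 0.22768122] 5.937306039439954 34.7 [-0.11428038 -0.38667448  5.17076418] 0.1044712013310984
```

View pics/z.png

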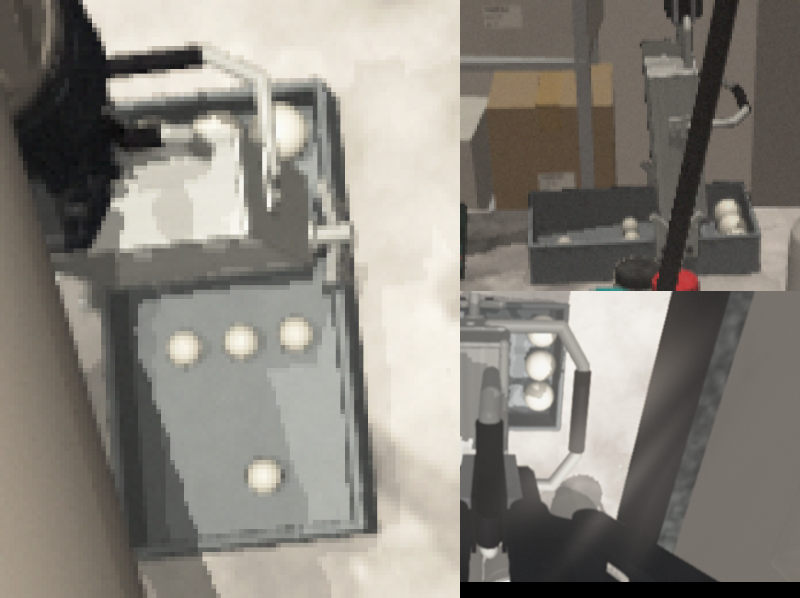

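View pics/z_w.png

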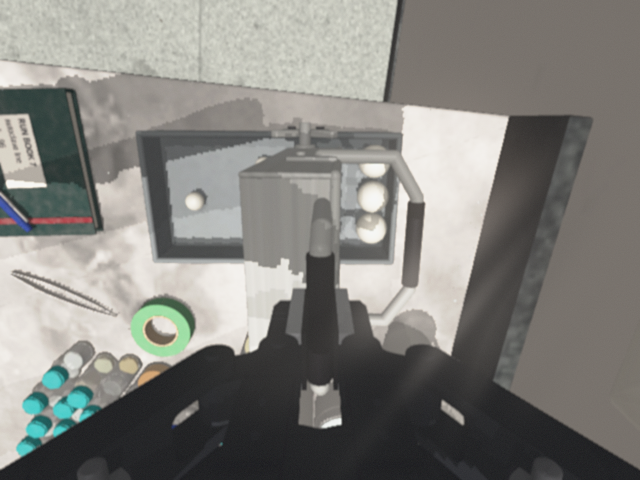

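```bash
python3 - <<'E'
from tilt import *
T([87,86.3,85,83,80.5,78,75.5,73,70.5,68,65.5,63,60.5,58,55.5,53,50.5,48,45.5,43,41],R=(-20.175,2.275))
T([41,38.5,36,33.5,31,28.5,26,23.5,21,18.5,16,13.5,11,9,7,5.5,4.2,3,2,1.3,0.7],R=(-20.175,2.275))
E
```

```text
[[-0.25,0,-0.01,0,0,0,1],[-0.46,0,-0.02,0,0,0,1],[-0.71,0,-0.01,0,0,0,1],[-0.88,0,0.03,0,0,0,1],[-0.89,0,0.07,0,0,0,1],[-0.87,0,0.1,0,0,0,1],[-0.88,0,0.15,0,0,0,1],[-0.87,0,0.18,0,0,0,1],[-0.85,0,0.22,0,0,0,1],[-0.85,0,0.25,0,0,0,1],[-0.84,0,0.3,0,0,0,1],[-0.82,0,0.33,0,0,0,1],[-0.81,0,0.36,0,0,0,1],[-0.79,0,0.4,0,0,0,1],[-0.77,0,0.43,0,0,0,1],[-0.75,0,0.47,0,0,0,1],[-0.74,0,0.5,0,0,0,1],[-0.7,0,0.53,0,0,0,1],[-0.69,0,0.56,0,0,0,1],[-0.53,0,0.47,0,0,0,1]]
[[-0.64,0,0.61,0,0,0,1],[-0.61,0,0.64,0,0,0,1],[-0.58,0,0.67,0,0,0,1],[-0.56,0,0.69,0,0,0,1],[-0.52,0,0.72,0,0,0,1],[-0.49,0,0.73,0,0,0,1],[-0.46,0,0.76,0,0,0,1],[-0.43,0,0.78,0,0,0,1],[-0.39,0,0.79,0,0,0,1],[-0.35,0,0.82,0,0,0,1],[-0.32,0,0.82,0,0,0,1],[-0.29,0,0.84,0,0,0,1],[-0.2,0,0.68,0,0,0,1],[-0.17,0,0.69,0,0,0,1],[-0.12,0,0.51,0,0,0,1],[-0.09,0,0.46,0,0,0,1],[-0.07,0,0.42,0,0,0,1],[-0.06,0,0.35,0,0,0,1],[-0.03,0,0.24,0,0,0,1],[-0.03,0,0.21,0,0,0,1]]
```

Emit:
{"method": "step_arm", "body": {
  "increments": [
    [-0.25,0,-0.01,0,0,0,1],
    [-0.46,0,-0.02,0,0,0,1],
    [-0.71,0,-0.01,0,0,0,1],
    [-0.88,0,0.03,0,0,0,1],
    [-0.89,0,0.07,0,0,0,1],
    [-0.87,0,0.1,0,0,0,1],
    [-0.88,0,0.15,0,0,0,1],
    [-0.87,0,0.18,0,0,0,1],
    [-0.85,0,0.22,0,0,0,1],
    [-0.85,0,0.25,0,0,0,1],
    [-0.84,0,0.3,0,0,0,1],
    [-0.82,0,0.33,0,0,0,1],
    [-0.81,0,0.36,0,0,0,1],
    [-0.79,0,0.4,0,0,0,1],
    [-0.77,0,0.43,0,0,0,1],
    [-0.75,0,0.47,0,0,0,1],
    [-0.74,0,0.5,0,0,0,1],
    [-0.7,0,0.53,0,0,0,1],
    [-0.69,0,0.56,0,0,0,1],
    [-0.53,0,0.47,0,0,0,1]
  ]
}}

```text
t: 36.7
eef_pos: [0.4276, 0.266, 0.1733]
tool_rot: [0.001, 0.999, 0.052, 0.0]
contact_force: [-0.8, 2.1, 0.6]
gripper_width: 0.109
```

```bash
python3 look.py za
```

```text
[0.42758367 0.26601625 0.17343776] 5.9842148385073175 36.85 [-0.80982301 -0.0100562   0.0377047 ] 0.10632119074361986
```

View pics/za.png

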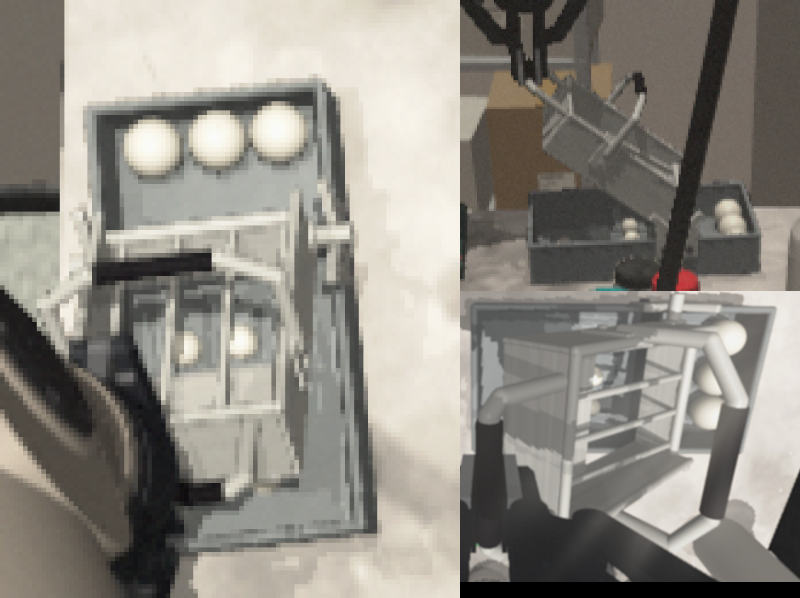

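Emit:
{"method": "step_arm", "body": {
  "increments": [
    [-0.64,0,0.61,0,0,0,1],
    [-0.61,0,0.64,0,0,0,1],
    [-0.58,0,0.67,0,0,0,1],
    [-0.56,0,0.69,0,0,0,1],
    [-0.52,0,0.72,0,0,0,1],
    [-0.49,0,0.73,0,0,0,1],
    [-0.46,0,0.76,0,0,0,1],
    [-0.43,0,0.78,0,0,0,1],
    [-0.39,0,0.79,0,0,0,1],
    [-0.35,0,0.82,0,0,0,1],
    [-0.32,0,0.82,0,0,0,1],
    [-0.29,0,0.84,0,0,0,1],
    [-0.2,0,0.68,0,0,0,1],
    [-0.17,0,0.69,0,0,0,1],
    [-0.12,0,0.51,0,0,0,1],
    [-0.09,0,0.46,0,0,0,1],
    [-0.07,0,0.42,0,0,0,1],
    [-0.06,0,0.35,0,0,0,1],
    [0,0,0,0,0,0,1]
  ]
}}

```text
t: 38.75
eef_pos: [0.365, 0.2596, 0.054]
tool_rot: [0.001, 0.999, 0.052, -0.0]
contact_force: [3.2, 0.6, 1.9]
gripper_width: 0.099
```

```bash
python3 look.py zb
```

```text
[0.36518925 0.25959626 0.05432673] 5.970872771898959 38.9 [2.97763474 0.11657369 1.32647457] 0.10755936397636784
```

View pics/zb.png

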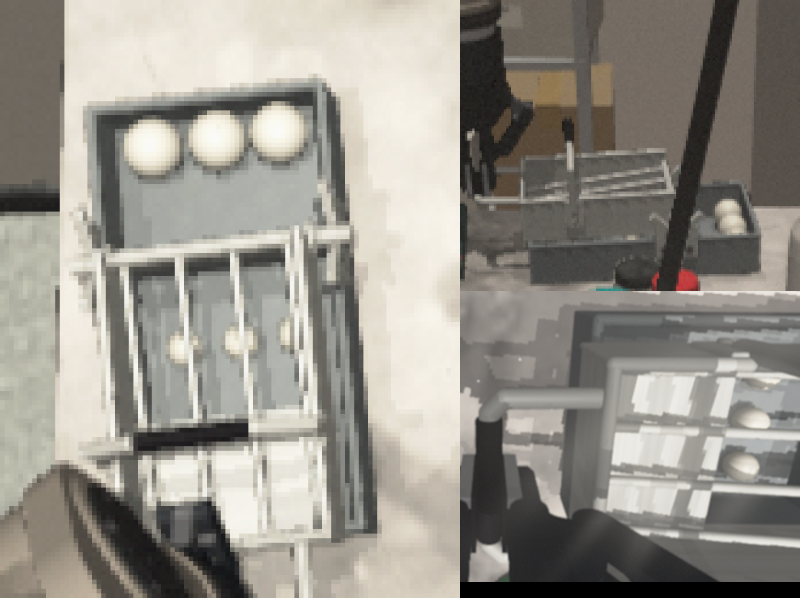

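Emit:
{"method": "step_arm", "body": {
  "increments": [
    [0.05,0,0.2,0,0,0,1],
    [0,0,0.2,0,0,0,1],
    [0,0,0.15,0,0,0,1],
    [0,0,0,0,0,0,1]
  ],
  "squeeze": 25
}}

```text
t: 39.3
eef_pos: [0.3627, 0.2591, 0.0485]
tool_rot: [0.002, 0.999, 0.053, -0.002]
contact_force: [-5.7, 0.5, 10.4]
gripper_width: 0.105
```

Emit:
{"method": "step_arm", "body": {
  "increments": [
    [-0.05,0,-0.1,0,0,0,1],
    [0,0,0,0,0,0,1]
  ]
}}

```text
t: 39.5
eef_pos: [0.3634, 0.2592, 0.0498]
tool_rot: [0.001, 0.999, 0.052, -0.001]
contact_force: [-2.6, 1.2, 9.4]
gripper_width: 0.104
```

```bash
python3 look.py zc; python3 - <<'E'
from meas import *
import cv2
s=shot('side');cv2.imwrite('pics/zc5.png',cv2.resize(s['pixels'][130:235,230:380,::-1],None,fx=5.3,fy=5.3,interpolation=3))
print(bot.get_obs()['torque'])
E
```

```text
[0.36338311 0.25922703 0.04977769] 6.006082539782199 39.65 [-2.75993068  0.20427501  9.81939723] 0.10437749651917962
[-0.03289732  0.50606688  0.02382403]
```

View pics/zc.png

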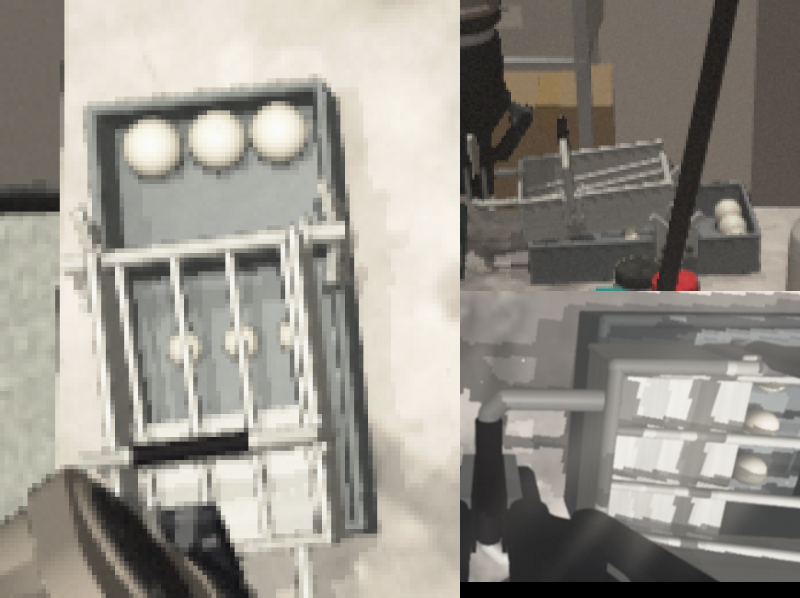

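View pics/zc5.png

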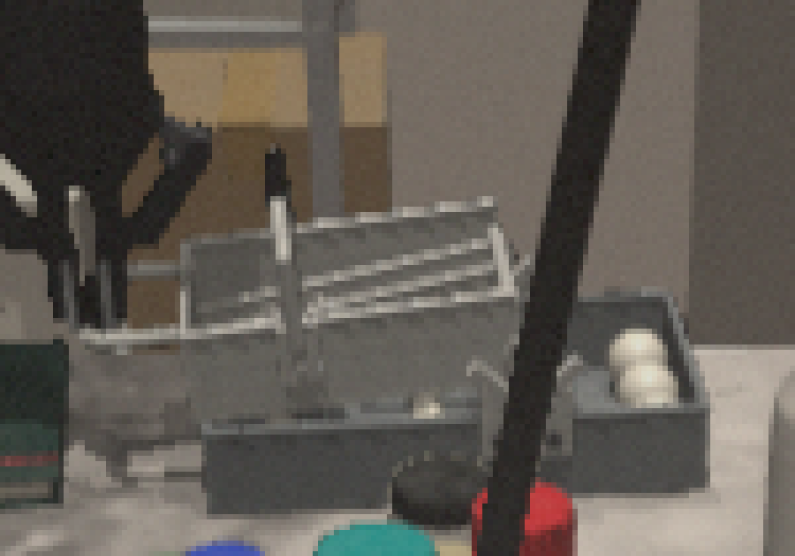

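Emit:
{"method": "step_arm", "body": {
  "increments": [
    [0,0,-0.2,0,0,0,1],
    [0,0,-0.2,0,0,0,1],
    [0,0,-0.1,0,0,0,1],
    [0,0,0,0,0,0,1]
  ]
}}

```text
t: 40.1
eef_pos: [0.3645, 0.2591, 0.0544]
tool_rot: [0.001, 0.999, 0.052, -0.0]
contact_force: [-0.6, -0.1, -1.9]
gripper_width: 0.107
```

```bash
python3 - <<'E'
from meas import *
import cv2
s=shot('side');cv2.imwrite('pics/zd5.png',cv2.resize(s['pixels'][130:235,230:380,::-1],None,fx=5.3,fy=5.3,interpolation=3))
P,R,st=cur();print(P,st['contact_force'],st['torque'],st['t'])
E
```

```text
[0.3644884  0.25911597 0.05437707] [-0.42265398  0.45710822 -2.41263196] [ 0.09624463  0.07402151 -0.04275135] 40.15
```

View pics/zd5.png

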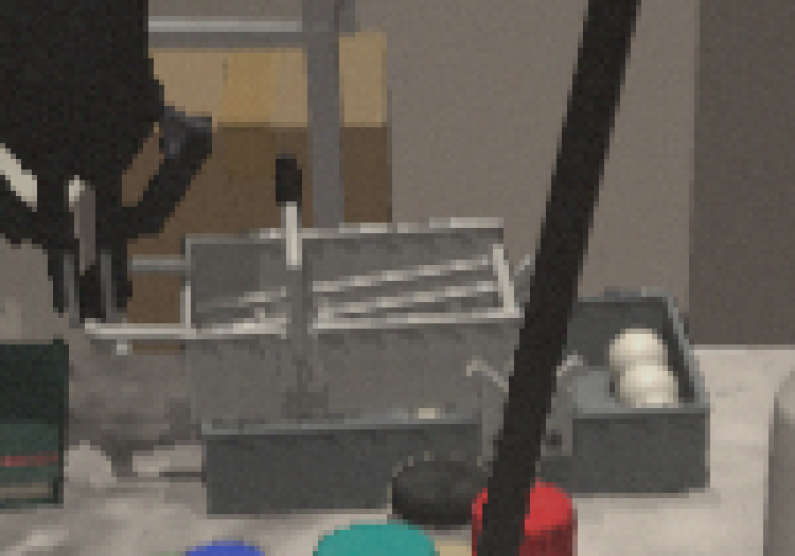

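Emit:
{"method": "step_arm", "body": {
  "increments": [
    [0,0,0,0,0,0,0.85],
    [0,0,0,0,0,0,0.75],
    [0,0,0,0,0,0,0.6],
    [0,0,0,0,0,0,0.58],
    [0,0,0,0,0,0,0.58]
  ]
}}

```text
t: 40.65
eef_pos: [0.3652, 0.2595, 0.0547]
tool_rot: [0.001, 0.999, 0.052, 0.0]
contact_force: [-0.1, 0.1, 0.5]
gripper_width: 0.419
```

```bash
python3 look.py ze; python3 - <<'E'
from meas import *
import cv2
s=shot('side');cv2.imwrite('pics/ze5.png',cv2.resize(s['pixels'][130:235,230:380,::-1],None,fx=5.3,fy=5.3,interpolation=3))
P,R,st=cur();print(P,st['contact_force'],st['torque'],st['t'])
E
```

```text
[0.36521453 0.25956158 0.05469814] 5.9702547953674205 40.8 [0.05162763 0.30920872 0.07933785] 0.4218928256903297
[0.36519907 0.25954783 0.05469627] [ 0.43143064  0.0191273  -0.75024805] [ 0.01051013 -0.00319026  0.01484572] 40.85
```

View pics/ze5.png

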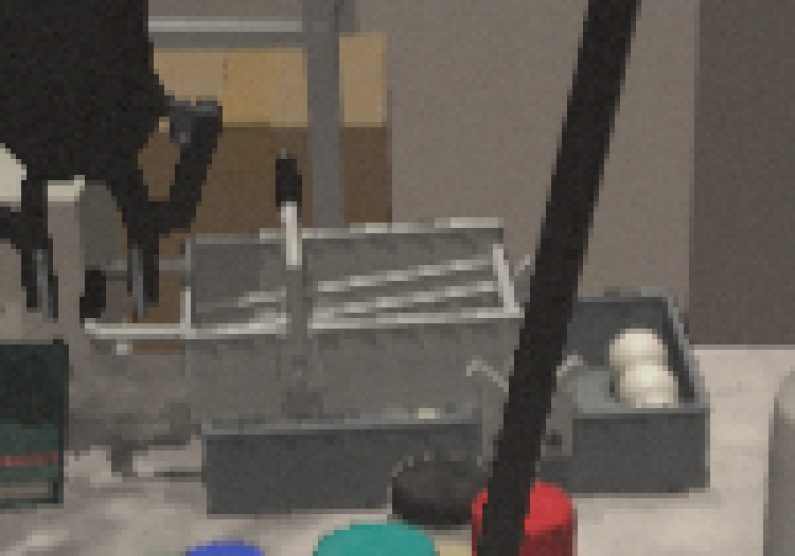

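View pics/ze.png

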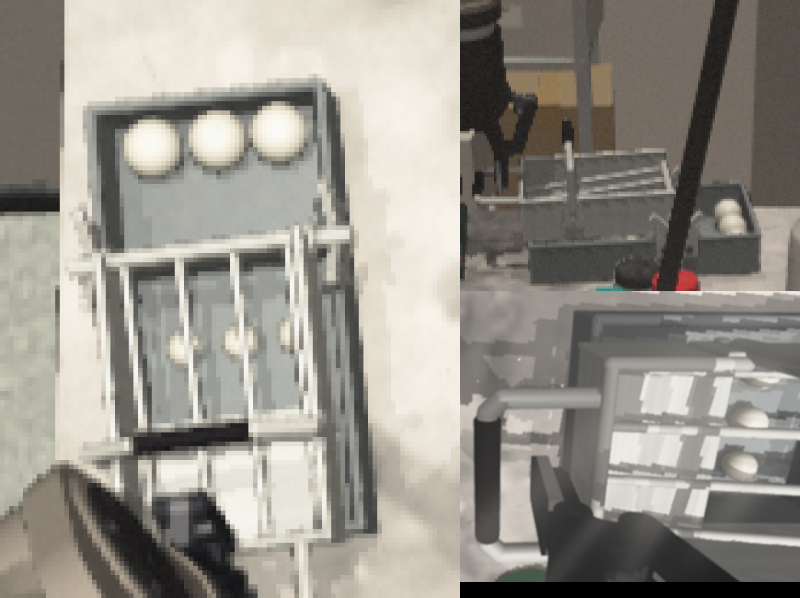

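Emit:
{"method": "step_arm", "body": {
  "increments": [
    [0,0,-0.4,0,0,0,0.58],
    [0,0,-1,0,0,0,0.58],
    [0,0,-2,0,0,0,0.58],
    [0,0,-2.5,0,0,0,0.58],
    [0,0,-2.5,0,0,0,0.58],
    [0,0,-2.5,0,0,0,0.58],
    [0,0,-2.5,0,0,0,0.58],
    [1,0,-1.5,0,0,0,0.58],
    [2,0,-0.5,0,0,0,0.58],
    [2,0,0,0,0,0,0.58],
    [1,0,0,0,0,0,0.58],
    [0,0,0,0,0,0,0.58]
  ]
}}

```text
t: 42.05
eef_pos: [0.4257, 0.2658, 0.209]
tool_rot: [0.001, 0.999, 0.051, 0.001]
contact_force: [-1.2, 0.1, 0.0]
gripper_width: 0.42
```

```bash
python3 - <<'E'
from meas import *
w=shot('wrist','zf_w');t=shot('top','zf_t');s=shot('side','zf_s')
P,R,st=cur();print(P,st['t'])
for n in('sieve_end_bar','sieve_pivot','sieve_bail'):
    r={}
    for c,p in(('w',w),('t',t),('s',s)):
        l=bot.pinpoint(p,n)
        if l and l[0]['score']>.4: print(n,c,np.round(l[0]['point'],1),round(l[0]['score'],2)); r[c]=ray(p,l[0]['point'])
    for k in('wt','ws','ts','wts'):
        if all(a in r for a in k): print(k,tri([r[a] for a in k])[0].round(4))
cv2.imwrite('pics/zf5.png',cv2.resize(s['pixels'][130:235,230:380,::-1],None,fx=5.3,fy=5.3,interpolation=3))
E
```

```text
[0.42374962 0.2657854  0.20846653] 42.2
sieve_end_bar w [241.8 220.8] 0.57
sieve_end_bar t [218.3 307.5] 0.85
sieve_end_bar s [245.9 189.6] 0.94
wt [0.3648 0.2558 0.0861]
ws [0.3618 0.2546 0.0803]
ts [0.3638 0.256  0.0801]
wts [0.3634 0.2553 0.0809]
sieve_pivot w [482.7 211.4] 0.9
sieve_pivot t [205.8 226.7] 0.69
sieve_pivot s [326.9 191.9] 0.79
wt [0.5526 0.2847 0.0902]
ws [0.5662 0.2787 0.0605]
ts [0.5626 0.2948 0.0514]
wts [0.5629 0.2848 0.0611]
sieve_bail w [371.6 241.1] 0.87
sieve_bail t [204.9 267.8] 0.78
sieve_bail s [285.  165.4] 0.62
wt [0.4546 0.2708 0.153 ]
ws [0.4613 0.2671 0.1398]
ts [0.4574 0.2753 0.1357]
wts [0.4583 0.2703 0.1402]
```

View pics/zf_w.png

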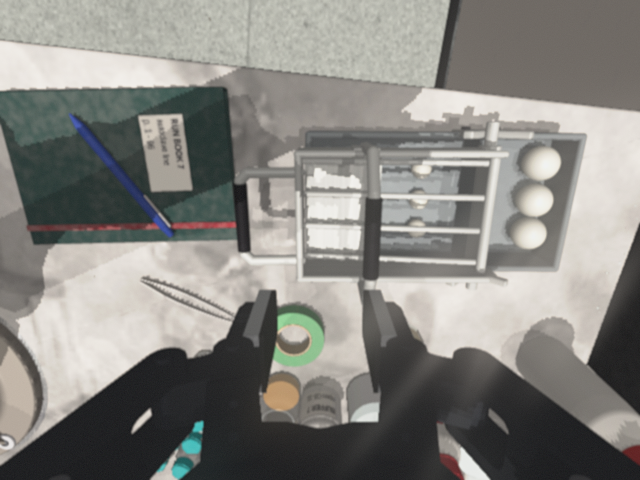

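View pics/zf5.png

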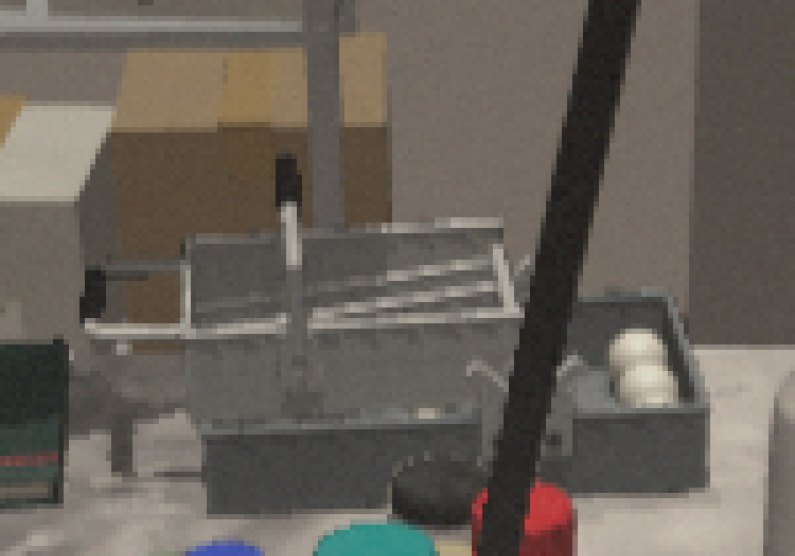

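View pics/zf_t.png

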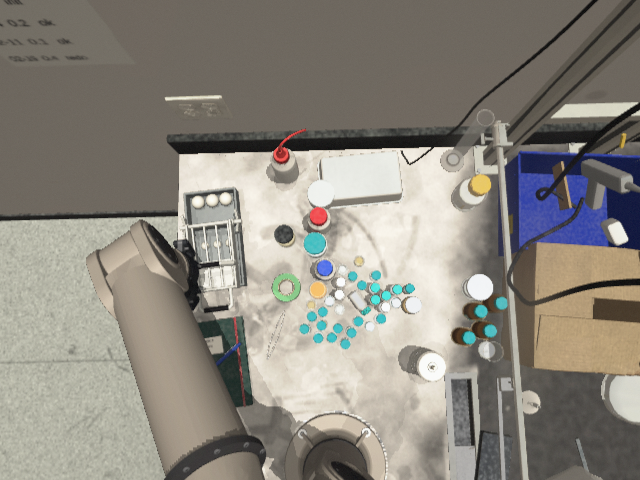

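```bash
python3 - <<'E'
from meas import *
w=shot('wrist');s=shot('side');t=shot('top')
yaw=np.radians(6)
ax=np.array([np.cos(yaw),np.sin(yaw),0]);ny=np.array([-ax[1],ax[0],0]);zz=np.array([0,0,1.]);C=np.array([.565,.28,.062])
O=C-.078*ax-.016*zz
pts={'r':[(-.122,.028,.042),(-.122,-.028,.042),(-.025,.028,.095),(-.025,-.028,.095),(.078,.074,.016),(.078,-.074,.016),(-.079,.052,.046),(-.079,-.052,.046),(.079,.052,.046),(.079,-.052,.046),(-.079,-.052,0)]}
V=[(d,sg*.060,.078) for d in(-.0225,.0225) for sg in(1,-1)]+[(0,.06,.05),(0,-.06,.05)]
for c,p,(a,b,l,r,k) in(('w',w,(110,310,220,600,2.1)),('s',s,(130,235,230,380,5.3)),('t',t,(180,320,170,260,4.2))):
    im=cv2.resize(p['pixels'][a:b,l:r,::-1],None,fx=k,fy=k,interpolation=3).copy()
    for q in pts['r']:
        u=(proj(p,O+q[0]*ax+q[1]*ny+q[2]*zz)-[l,a]+.5)*k;cv2.circle(im,tuple(int(v) for v in u),2,(0,0,255),-1)
    for q in V:
        X=np.array([C[0],C[1],0])+q[0]*ax+q[1]*ny+q[2]*zz
        u=(proj(p,X)-[l,a]+.5)*k;cv2.circle(im,tuple(int(v) for v in u),2,(0,255,0),-1)
    cv2.imwrite(f'pics/zg_{c}.png',im)
E
```

```text
(no output)
```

View pics/zg_w.png

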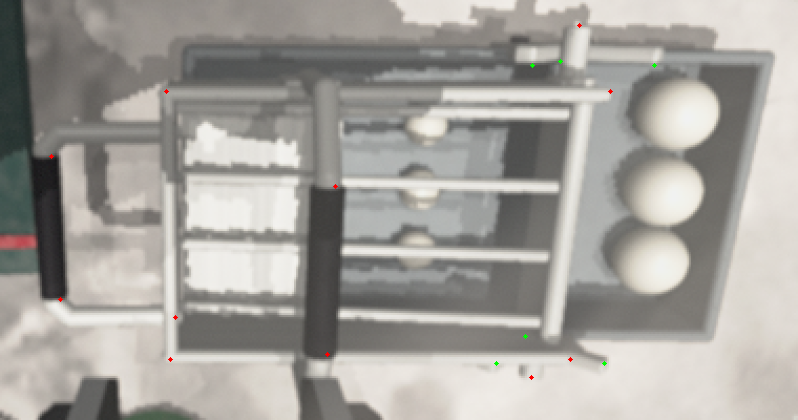

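View pics/zg_s.png

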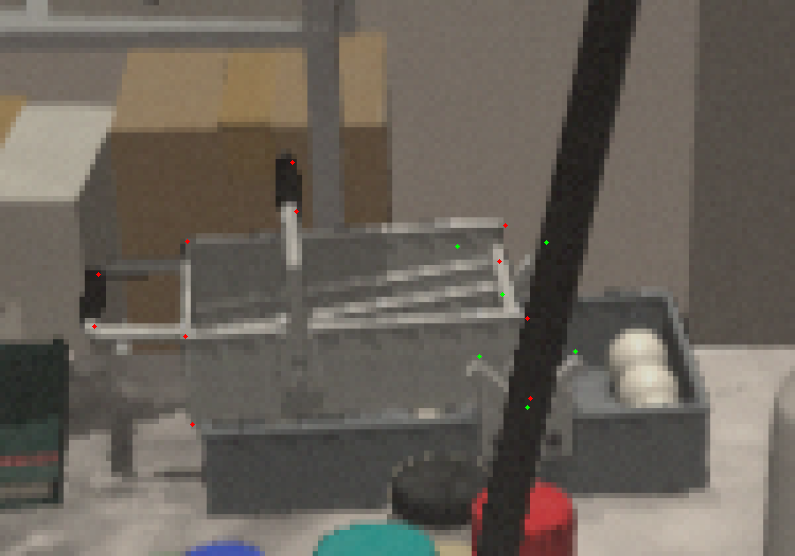

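View pics/zg_t.png

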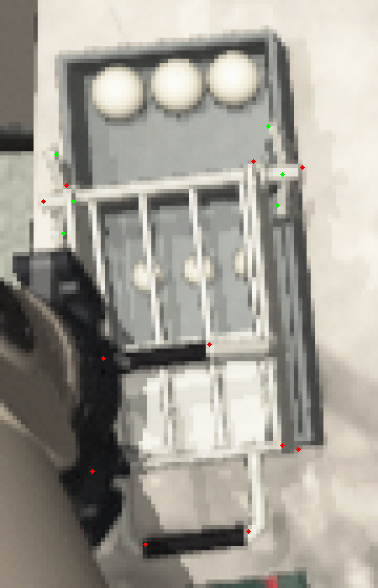

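```bash
python3 - <<'E'
from station import bot
s=bot.get_obs();print(s['t'],s['contact_force'])
print(bot.hand_in())
E
```

```text
42.8 [ 0.17174693 -0.49887878 -0.26287088]
the job is handed in; nothing more can be done
None
```

The balls are graded and the job was handed in at 42.8 s. The four small balls are in the pan and the three large ones are in the front bay. The empty sieve lies level on the stand with its pins in the V blocks.

- **Order of work:** I carried the loaded sieve by its bail, seated it and let go. I then took the end bar and tilted gradually to about 47 degrees. The images showed all four small balls in the pan and the large ones still held, so I tipped it to about 87 degrees. Then I laid it back level and released.
- **Last checks:** A model of the seated, level sieve matched the wrist, top and side images to about 1–2 mm. The gripper was clear, with contact force near zero. The bottles and tape looked unmoved in the top picture; I did not measure them.

Some things did not go as planned:

- **First grasp missed:** The fingertips sat about 25 mm higher than the reported tool point, so the fingers closed above the bail. I lowered and gripped again.
- **First placing:** The rear touched the stand before the pins settled, with up to about 15 N. Moving it back 2 mm fixed this before release.
- **Tilting:** The end bar pressed on the gripper with up to about 12 N, and I corrected the path twice. The bar seems to have slipped about 6 mm in the fingers.
- **Laying it back:** I first lowered the bar too far, which briefly lifted the lip and the pins partly out of the Vs. This was with the sieve already empty. Raising the bar about 5 mm brought it back to level before release.
- **Disagreement:** The trained networks' estimates of the pivot height scattered from 51 to 90 mm between view pairs. I relied on the model overlay instead.

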